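Load the UV curing unit with the next batch of oiled spoons

ROBOT

A 6-joint arm with a two-finger parallel gripper is mounted at the origin on the work surface. World frame = base frame: x ahead of the robot, y to its left, z up, the work surface at z = 0. Lengths are in m, angles in rad, forces in N, time in s.
With the tool pointing down it reaches from about 0.3 to 0.875 m from the base axis. Payload 4.2 kg.
Tool frame: the origin (TCP) lies midway between the tips of the shut fingers; the grasp point (between the pads) lies 19 mm behind it; y points along the fingers, x is the direction in which the jaws open and shut, and the axes are right-handed (so a half turn about y gives the same grasp; the last joint's range is limited). The gripper opens to 85 mm and grips with 20 to 120 N. Pads are 22 mm wide; open, the fingers measure 114 mm over their backs; the gripper's body (76 mm by 85 mm) begins 54 mm behind the grasp point. The pads swing forward as they close: fully open they stand 13 mm farther back than shut.
Start: joints at [1.102, 0.32, 1.565, -0, 1.257, -0.02], TCP at [0.249, 0.518, 0.231] pointing down, gripper open.
Joint ranges: [-3.11, 3.11], [-0.84, 2.01], [0.21, 2.61], [-1.34, 4.49], [0.05, 2.63], [-2.56, 2.56]. Speed limits (rad/s): [2.57, 2.57, 3.14, 3.14, 3.14, 3.14].

INTERFACE

Orientations are given as a unit quaternion [x, y, z, w].
In Python, from station import observe, vision, close_job, models gives the robot as it stands.
- The arm moves only by the tool carry_out, never from a script. Its argument "steps" is a list of rows, each a list of 7 numbers: the shift along the tool's x, y, z in cm, then the turn, a rotation vector about the tool's x, y, z in degrees, then the gripper command: -1 is fully open, 1 is shut, values between are in proportion. In form: [[tx, ty, tz, rx, ry, rz, claw], ...]. A call has exactly 5 rows; each row shifts and turns the commanded pose from where the row before left it, along the tool's axes as they then stand; what a row does not reach is not made up. A row lasts 1/8 s, in which the tool goes at most 62.5 mm and 10.7 degrees, less where a joint would pass 70% of its speed; a pose out of reach is approached as far as the arm can. A call is refused whole if a number of a shift passes 6.25 or a number of a turn 10.7, either way. A call with a gripper value outside its range is refused whole. The fingers move at their own pace and stop on an object; "squeeze" is the grip in N (left out, the last holds). Time passes only in rows, so rows that do not move let the fingers close, or fill a call up. It gives the time, the measured TCP pose, the force and the opening at its end, in the units of the state.
- observe(): the state, without advancing time (a new reading comes with each control period).
- vision.get_image(name): name is "scene" or "top" or "wrist"; returns a dict with "frame" (420x560x3 uint8, red, green, blue), "range_z" (420x560 float32, m along the optical axis (not along the pixel's ray), 0 where there is no reading), "mtx" (3x3 intrinsics, pixels), "R" (3x3) and "t" (3): a world point X has camera coordinates R X + t. Camera axes: x right, y down, z forward; pixel columns grow to the right and rows downward; lengths in m; the calibration is good to about 2 mm. A picture is of the moment at which its call begins.
- close_job(): hands the job in, once; it reports no verdict.
Trained networks look in a picture, given as the dict that the camera call returned (one of the last four; its "shot" number tells which), for a name from the list of things; names that differ only in an ending like _2 or _b are one class to them, and where a whole thing is asked for, a point or a joint stands for the part that bears it (a point fixed in the world has none). Each returns a list of dicts, best first, with "confidence" (0 to 1); they miss things now and then, are a little off and sometimes report something else, mostly with a low value. They report only what shows in the picture. A call takes as long as a camera call.
- models.spot_in(thing, picture): "xyz" ([x, y, z] in m, in world coordinates, good to about 4 mm: the middle of the surface that is visible of it).
The state is a dict: "t": time; "joint_pos": joint angles; "dq": joint speeds; "joint_efforts": joint torques, N m; "tcp_pos": TCP position; "tool_rot": TCP orientation; "force": force on the tool from outside, world axes, zero at the start; "moment": the same for the moment, N m; "grip_width": opening from 0.0 (shut) to 1.0 (fully open).
Only numpy, scipy, OpenCV 4.12 (cv2) and the standard library are available. Lean on these libraries where they do the work, as an engineer would, in place of code of your own. Each camera call takes 0.05 s, during which the arm holds its last target.

TASK

Get the next batch of oiled spoons curing: pull the UV unit's tray right out to its stop, put the two finished spoons that lie on it into the open wooden box, and lay every oiled spoon waiting on the table flat on the tray floor, none on top of another or on the rim. Then slide the tray fully home and press the lamp lid down until it snaps shut, leaving the other things on the bench where they are.

Things in the scene. Friction and masses are not known exactly. Their poses are not given: they have to be found in the camera images.
- spoon1: oiled spoon waiting on the table (absent in some starts): wooden spoon 141 mm long, 22 mm high, 40 g; bowl 43 mm across, handle 13 mm wide and 12 mm thick, a square block 22 mm wide at the tail. Origin: grip point in the handle, at mid-height (11 mm above its support), 47 mm from the bowl's centre; x points to the bowl (ends at x +69 and -73 mm), y across the handle, z out of the hollow
- spoon2: oiled spoon waiting on the table (absent in some starts): wooden spoon 141 mm long, 22 mm high, 40 g; bowl 43 mm across, handle 13 mm wide and 12 mm thick, an upright drum 22 mm across at the tail. Origin: grip point in the handle, at mid-height (11 mm above its support), 47 mm from the bowl's centre; x points to the bowl (ends at x +69 and -73 mm), y across the handle, z out of the hollow
- spoon3: oiled spoon waiting on the table (absent in some starts): wooden spoon 141 mm long, 22 mm high, 40 g; bowl 43 mm across, handle 13 mm wide and 12 mm thick, a rounded paw 22 mm wide at the tail. Origin: grip point in the handle, at mid-height (11 mm above its support), 47 mm from the bowl's centre; x points to the bowl (ends at x +69 and -73 mm), y across the handle, z out of the hollow
- spoon4: oiled spoon waiting on the table (absent in some starts): wooden spoon 141 mm long, 22 mm high, 40 g; bowl 43 mm across, handle 13 mm wide and 12 mm thick, a small square bead 18 mm wide at the tail. Origin: grip point in the handle, at mid-height (11 mm above its support), 47 mm from the bowl's centre; x points to the bowl (ends at x +69 and -73 mm), y across the handle, z out of the hollow
- cured1: finished spoon, at first on the tray in the UV unit: wooden spoon 141 mm long, 22 mm high, 40 g; bowl 43 mm across, handle 13 mm wide and 12 mm thick, an upright drum 22 mm across at the tail. Origin: grip point in the handle, at mid-height (11 mm above its support), 47 mm from the bowl's centre; x points to the bowl (ends at x +69 and -73 mm), y across the handle, z out of the hollow
- cured2: finished spoon, at first on the tray in the UV unit: wooden spoon 141 mm long, 22 mm high, 40 g; bowl 43 mm across, handle 13 mm wide and 12 mm thick, a square block 22 mm wide at the tail. Origin: grip point in the handle, at mid-height (11 mm above its support), 47 mm from the bowl's centre; x points to the bowl (ends at x +69 and -73 mm), y across the handle, z out of the hollow
- uv_unit: the UV curing unit, a white box fixed to the table, 260 mm wide (its x), 250 mm deep (its y), side walls 75 mm high; origin under its middle at table height. Its front, with the tray, faces its own -y; at yaw 0 its x is the robot's x. It carries the slide-out tray and, on top, the hinged lamp lid (260 x 250 mm and 42 mm thick, with a lip standing 25 mm out in front)
- tray (a joint): slide of the unit's tray: 0 m = home against the stop, front panel closing the unit; 0.205 m = drawn right out to its stop, towards the unit's -y. Slides with about 3 N of friction and stays where it is left
- tray_handle (a point): middle of the tray's handle, a round steel bar 12 mm thick, 120 mm long along the unit's x, 55 mm above the table and 40 mm in front of the tray's front panel (34 mm of free room behind it); two 10 mm stems, 45 mm either side of this point, join it to the panel. It moves with the tray
- tray_floor (a point): middle of the tray's floor, on its upper face (36 mm above the table); it moves with the tray. Axes as the unit's: the flat floor is 218 mm along x by 220 mm along y; rims at the sides and the back stand 10 mm above it, the front panel 39 mm
- lid (a joint): hinge of the lamp lid: 0 rad = shut, grows as the front edge rises (1.05 rad = wide open). It is stiff and stays at any angle; a light push of about 3 N on the lip moves it down. A spring ball catch stands in the way from 0.045 to 0.018 rad (about 10 N on the lip); beyond it the lid snaps to 0 and stays
- lid_lip (a point): middle of the lid's front lip, on its upper face, 12 mm behind the lip's front edge: the place to press; it moves with the lid, 263 mm from the hinge line and 42 mm above it when shut (118 mm above the table)
- lid_hinge (a point): middle of the lid's hinge line, at the back of the unit, 76 mm above the table; the line runs along the unit's x
- done_box: open wooden box for finished spoons, fixed to the table, 150 mm (its x) by 190 mm (its y) outside and 40 mm high, walls and floor 6 mm; origin under its middle
- done_box_in (a point): middle of the box's inner floor, 6 mm above the table; axes as the box
- offcut_a: bystander: walnut offcut 34 x 30 x 26 mm, origin under its middle
- offcut_b: bystander: small walnut offcut 30 x 18 x 14 mm, origin under its middle
- cork_block: bystander: cork sanding block 60 x 100 x 32 mm, origin under its middle
- wax_tin: bystander: low round tin 68 mm across, 35 mm high, origin under its middle
- gouge: bystander: carving tool 190 mm long with a wooden handle, lying down
- mallet: bystander: wooden mallet lying down, head 54 mm thick and 100 mm long, origin under the head
- glue: bystander: standing bottle 52 mm across, 130 mm high, origin under its middle

How it is judged:
By the outcome, as a careful person would: the job done as asked, in the order asked, and still so for the second after the job is handed in, with the robot touching nothing.
Of spoon1, spoon2, spoon3, spoon4 only 2 to 4 are there at a start; the rules pass over those that are not, and their reading is None.
At some moment in a run one of spoon1, spoon2, spoon3, spoon4, cured1, cured2 may be knocked a few centimetres aside while the robot is not near it.
Once in a run the grip may slacken for a moment while it holds something.
It also fails if it takes over 210 s, if anything falls off the work surface, if the arm or the gripper's body presses on something with over 40 N, if the wrist force passes 120 N, or if a joint passes its speed limit or range.

## Working session

There is one attempt and no reset: what is moved stays moved. The work goes in short steps, Python scripts to look and compute and a tool call to move; the robot and the scene stay as the last step left them, time stands still between calls to the robot, and variables do not carry over. Pictures are saved under pics/ and viewed, and the job is handed in when it is done.

Besides the shell and the picture viewer there is one more tool, called after "Call:" by a JSON object that holds its "op" and its "data". carry_out: Moves the arm, as the interface text tells. Its arguments: {"type":"object","properties":{"steps":{"type":"array","items":{"type":"array","items":{"type":"number"}}},"squeeze":{"type":"number"}},"required":["steps"]}

```bash
ls -la; mkdir -p pics
python3 - <<'E'
from station import observe, vision, close_job, models
import cv2, numpy as np
print(observe())
for n in ("scene","top","wrist"):
    p=vision.get_image(n)
    cv2.imwrite(f"pics/{n}0.png",p["frame"][:,:,::-1])
    print(n,p["mtx"].tolist(),p["R"].tolist(),p["t"].tolist(),p.get("shot"))
E
```

```text
total 12
drwxr-xr-x  3 agent agent 4096 Dec  7 14:15 .
drwxr-xr-x 23 root  root  4096 Dec  7 14:15 ..
drwxr-xr-x  2 agent agent 4096 Dec  7 14:15 pics
{'t': 0.0, 'joint_pos': array([ 1.10200076e+00,  3.20335613e-01,  1.56566275e+00,  1.69514912e-05,
        1.25740277e+00, -2.00155695e-02]), 'dq': array([ 0.0004008 ,  0.00128151, -0.00120572,  0.00065179, -0.00185916,
       -0.00011662]), 'joint_efforts': array([-3.44883709e-03, -4.15521169e+01, -2.34158689e+01, -3.06524425e-04,
        8.17044260e-03, -2.46935166e-06]), 'tcp_pos': array([0.24926475, 0.51764322, 0.23046347]), 'tool_rot': array([ 0.59904599,  0.37565642, -0.37675846, -0.5983972 ]), 'force': array([-0.16046742, -0.44129322,  0.403833  ]), 'moment': array([0.01667393, 0.05148908, 0.00629359]), 'grip_width': 1.0005804230226842}
scene [[477.2341175517601, 0.0, 291.04200337608415], [0.0, 477.2341175517601, 212.68832423519922], [0.0, 0.0, 1.0]] [[0.7045291242171143, 0.7096112786409402, 0.009515584870917568], [0.47533446885404057, -0.46188896113648453, -0.7488095420729534], [-0.5269685529982913, 0.5320812163625295, -0.6627169255006682]] [-0.4715785471700082, -0.2157023564367714, 1.7636003992737355] 1
top [[462.7877948286877, 0.0, 279.9037430186155], [0.0, 462.7877948286877, 212.63793515456976], [0.0, 0.0, 1.0]] [[0.002655909324644421, -0.9999955103631599, 0.0013875875404552715], [-0.9982677812261148, -0.0027328701530274922, -0.05877047206392208], [0.05877400030241961, -0.0012290948904989485, -0.9982705576216303]] [0.02575206197586154, 0.6316535204378135, 1.62602171780047] 2
wrist [[332.7376551868242, 0.0, 281.0493360899332], [0.0, 332.7376551868242, 211.7309015311244], [0.0, 0.0, 1.0]] [[0.4342798543593026, 0.9007757369508453, -0.0020198560162266077], [0.8691623751716941, -0.4184475245410655, 0.2635496818274596], [0.2365539551213711, -0.11620990029303796, -0.9646437090399339]] [-0.5735481629474357, -0.033929664427527075, 0.37982898795208403] 3
```

View pics/scene0.png

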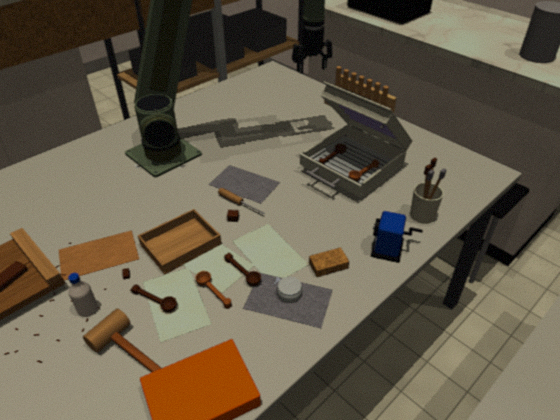

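View pics/top0.png

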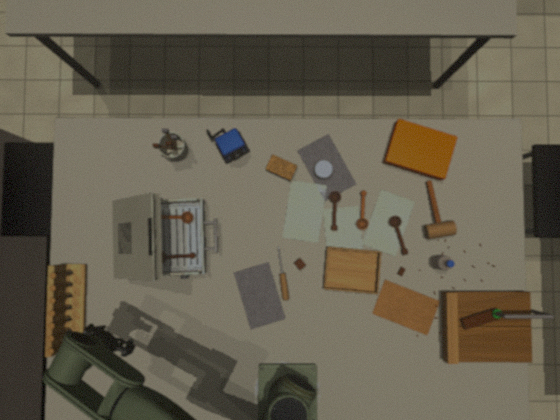

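View pics/wrist0.png

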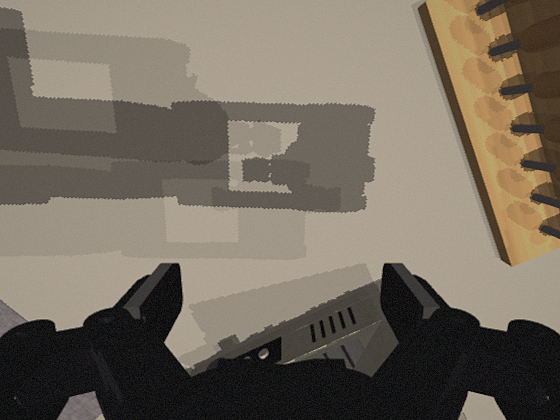

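```bash
cat > h.py <<'E'
from station import observe, vision, close_job, models
import cv2, numpy as np
from scipy.spatial.transform import Rotation as Ro
def cloud(p):
    z=p["range_z"].astype(float); K=p["mtx"]
    v,u=np.mgrid[:z.shape[0],:z.shape[1]]
    c=np.stack([(u-K[0,2])*z/K[0,0],(v-K[1,2])*z/K[1,1],z],-1)
    w=(c-p["t"])@p["R"]
    w[z<=0]=np.nan
    return w
def proj(p,X):
    c=p["R"]@np.asarray(X,float)+p["t"]; q=p["mtx"]@c; return q[:2]/q[2]
def see(n,f,crop=None,s=1):
    p=vision.get_image(n); im=p["frame"][:,:,::-1]
    if crop: 
        a,b,c,d=crop; im=im[b:d,a:c]
    im=cv2.resize(im,None,fx=s,fy=s,interpolation=cv2.INTER_CUBIC); cv2.imwrite(f"pics/{f}.png",im); return p
E
python3 - <<'E'
from h import *
p=vision.get_image("top"); s=vision.get_image("scene")
np.savez("first.npz",**{f"{k}_{n}":v for n,q in (("top",p),("scene",s)) for k,v in q.items() if k!="shot"})
for th in ["spoon1","spoon2","spoon3","spoon4","cured1","cured2","uv_unit","tray","tray_handle","tray_floor","lid","lid_lip","done_box","done_box_in","offcut_a","cork_block","wax_tin","gouge","mallet","glue"]:
  for q in (p,s):
    r=models.spot_in(th,q)
    print(th,[(np.round(d["xyz"],3).tolist(),round(d["confidence"],2),np.round(proj(q,d["xyz"])).astype(int).tolist()) for d in r[:4]])
E
```

```text
spoon1 [([0.669, -0.164, 0.017], 0.71, [334, 202]), ([0.616, -0.263, 0.018], 0.55, [362, 217]), ([0.581, -0.392, 0.016], 0.53, [398, 227]), ([0.462, -0.523, 0.087], 0.18, [442, 262])]
spoon1 [([0.675, -0.166, 0.014], 0.88, [250, 275]), ([0.584, -0.391, 0.016], 0.68, [161, 302]), ([0.624, -0.268, 0.017], 0.6, [208, 284])]
spoon2 [([0.669, -0.164, 0.017], 0.71, [334, 202]), ([0.616, -0.263, 0.018], 0.55, [362, 217]), ([0.581, -0.392, 0.016], 0.53, [398, 227]), ([0.462, -0.523, 0.087], 0.18, [442, 262])]
spoon2 [([0.675, -0.166, 0.014], 0.88, [250, 275]), ([0.584, -0.391, 0.016], 0.68, [161, 302]), ([0.624, -0.268, 0.017], 0.6, [208, 284])]
spoon3 [([0.669, -0.164, 0.017], 0.71, [334, 202]), ([0.616, -0.263, 0.018], 0.55, [362, 217]), ([0.581, -0.392, 0.016], 0.53, [398, 227]), ([0.462, -0.523, 0.087], 0.18, [442, 262])]
spoon3 [([0.675, -0.166, 0.014], 0.88, [250, 275]), ([0.584, -0.391, 0.016], 0.68, [161, 302]), ([0.624, -0.268, 0.017], 0.6, [208, 284])]
spoon4 [([0.669, -0.164, 0.017], 0.71, [334, 202]), ([0.616, -0.263, 0.018], 0.55, [362, 217]), ([0.581, -0.392, 0.016], 0.53, [398
[... 2157 characters left out ...]
 288]), ([0.597, -0.526, 0.036], 0.52, [114, 331]), ([0.541, 0.386, 0.035], 0.48, [344, 166])]
gouge [([0.387, 0.02, 0.026], 0.54, [282, 282])]
gouge [([0.395, 0.011, 0.017], 0.63, [234, 199]), ([0.802, 0.017, 0.032], 0.49, [329, 261]), ([0.672, -0.163, 0.015], 0.29, [250, 274])]
mallet [([0.588, -0.523, 0.041], 0.84, [437, 225]), ([0.616, -0.265, 0.015], 0.69, [362, 217]), ([0.578, -0.393, 0.016], 0.69, [398, 228])]
mallet [([0.597, -0.528, 0.038], 0.65, [113, 331]), ([0.542, 0.384, 0.034], 0.29, [344, 166]), ([0.432, -0.227, 0.007], 0.22, [180, 243])]
glue [([0.465, -0.522, 0.089], 0.64, [442, 261])]
glue [([0.476, -0.536, 0.073], 0.95, [82, 295]), ([0.554, 0.429, 0.062], 0.7, [355, 156])]
```

Run:
```python
from h import *
p=see("top","top_c",(100,170,440,300),2.3)
s=see("scene","scene_uv",(270,60,440,230),4)
s=see("scene","scene_sp",(90,180,360,350),2.9)
```

```text
(no output)
```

View pics/top_c.png

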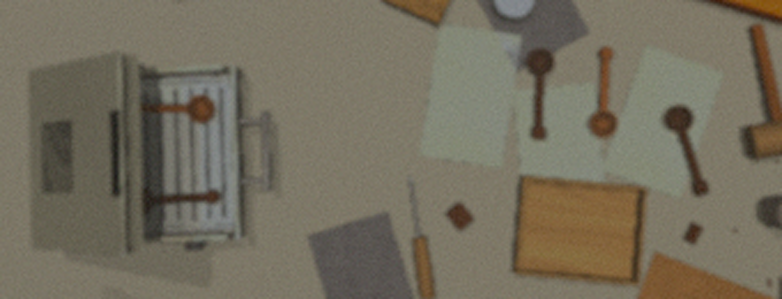

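View pics/scene_uv.png

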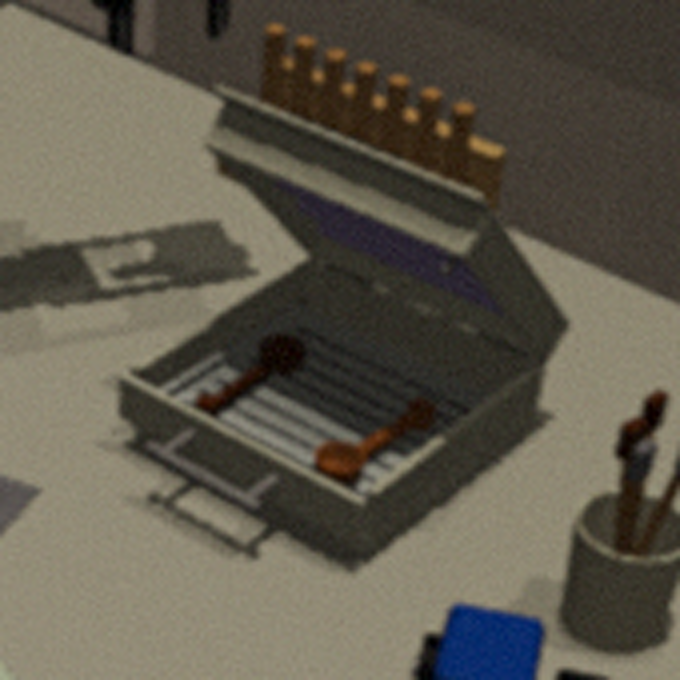

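View pics/scene_sp.png

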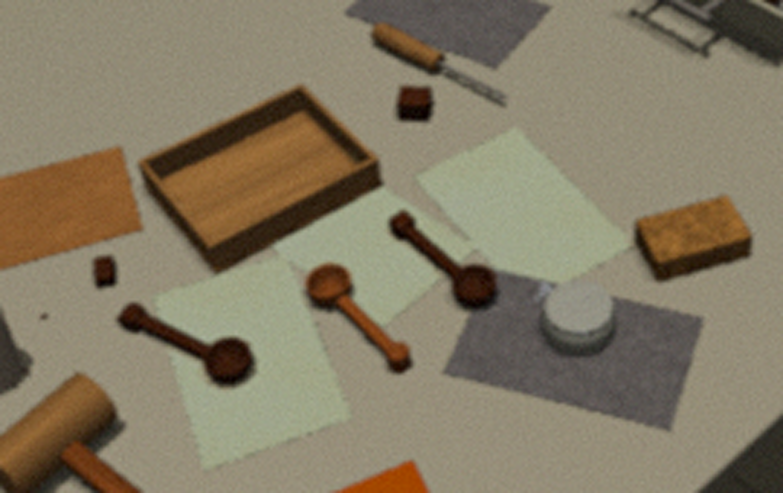

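```bash
cat >> h.py <<'E'
def spoonpose(p,xy,z0,thr=None,r=0.11,dbg=None):
    """brown mask near xy; returns axis fit. z0=support height"""
    w=cloud(p); f=p["frame"].astype(float)
    red=f[...,0]/(f.sum(-1)+1)
    hsv=cv2.cvtColor(p["frame"],cv2.COLOR_RGB2HSV)
    m=(hsv[...,1]>90)&(np.hypot(w[...,0]-xy[0],w[...,1]-xy[1])<r)&((hsv[...,0]<22)|(hsv[...,0]>170))
    m=cv2.morphologyEx(m.astype(np.uint8),cv2.MORPH_OPEN,np.ones((2,2)))
    n,l,st,_=cv2.connectedComponentsWithStats(m)
    # component nearest to xy
    best=None
    for i in range(1,n):
        if st[i,4]<40: continue
        P=w[l==i][:,:2]; d=np.nanmin(np.hypot(*(P-xy).T))
        if best is None or d<best[0]: best=(d,i)
    i=best[1]; mm=l==i
    # intersect rays with plane z0+0.011
    v,u=np.nonzero(mm); K=p["mtx"]
    ray=np.stack([(u-K[0,2])/K[0,0],(v-K[1,2])/K[1,1],np.ones(len(u))],-1)@p["R"]
    C=-p["R"].T@p["t"]; s=(z0+0.011-C[2])/ray[:,2]; X=(C+ray*s[:,None])[:,:2]
    rect=cv2.minAreaRect((X*1e4).astype(np.float32))
    c=X.mean(0); U,S,V=np.linalg.svd(X-c,full_matrices=False); a=V[0]
    t=(X-c)@a; n_=(X-c)@np.array([-a[1],a[0]])
    lo,hi=np.percentile(t,1),np.percentile(t,99)
    # width at each end
    def wid(sel): return np.ptp(np.percentile(n_[sel],[5,95])) if sel.sum()>3 else 0
    wh=wid(t>hi-.045); wl=wid(t<lo+.045)
    if wl>wh: a=-a; t=-t; n_=-n_; lo,hi=-hi,-lo; wl,wh=wh,wl
    # refine axis using handle + bowl centre (per-bin midlines)
    nn=np.array([-a[1],a[0]]); ts=np.linspace(lo,hi,16); mids=[]
    for q0,q1 in zip(ts[:-1],ts[1:]):
        s_=(t>=q0)&(t<q1)
        if s_.sum()>2: mids.append(((q0+q1)/2,(n_[s_].max()+n_[s_].min())/2))
    mids=np.array(mids); k=np.polyfit(mids[:,0],mids[:,1],1)
    ax=a+k[0]*nn; ax/=np.linalg.norm(ax)
    mid=c+a*(lo+hi)/2+nn*np.polyval(k,(lo+hi)/2)
    grip=mid+ax*0.002
    return dict(grip=grip.round(4).tolist(),yaw=round(float(np.degrees(np.arctan2(ax[1],ax[0]))),1),length=round(float(hi-lo),4),wb=round(float(wh),4),wt=round(float(wl),4),npix=int(mm.sum()),mask=mm)
E
python3 - <<'E'
from h import *
p=vision.get_image("top")
w=cloud(p)
print("noise",np.nanstd(w[230:245,225:240,2]),np.nanmean(w[230:245,225:240,2]))
vis=p["frame"][:,:,::-1].copy()
for xy,z0 in [((.67,-.165),0),((.62,-.265),0),((.582,-.391),0),((.482,.39),.036),((.616,.362),.036)]:
    d=spoonpose(p,np.array(xy),z0); vis[d.pop("mask")]=(0,255,0); print(d)
cv2.imwrite("pics/mask1.png",cv2.resize(vis[170:300,100:440],None,fx=2.3,fy=2.3))
# lid/unit profile along cols at row 236 & others
for v in (215,236,255):
  print(v,[(u,*(np.round(w[v,u],3))) for u in range(108,222,4)])
print([(v,*(np.round(w[v,205],3))) for v in range(190,285,3)])
print("handle",[(v,*(np.round(w[v,212],3))) for v in range(210,262,3)])
E
```

```text
noise 0.004143934211604111 0.0008452391607643787
{'grip': [0.6858, -0.1741], 'yaw': -144.0, 'length': 0.0323, 'wb': 0.0244, 'wt': 0.0244, 'npix': 62}
{'grip': [0.637, -0.2707], 'yaw': 177.7, 'length': 0.1359, 'wb': 0.0337, 'wt': 0.0143, 'npix': 217}
{'grip': [0.5908, -0.3872], 'yaw': 21.0, 'length': 0.051, 'wb': 0.0253, 'wt': 0.0251, 'npix': 81}Traceback (most recent call last):
  File "<stdin>", line 7, in <module>
  File "h.py", line 32, in spoonpose
    i=best[1]; mm=l==i
      ~~~~^^^
TypeError: 'NoneType' object is not subscriptable
```

Run:
```python
from h import *
p=vision.get_image("top")
hsv=cv2.cvtColor(cv2.GaussianBlur(p["frame"],(3,3),0),cv2.COLOR_RGB2HSV)
for n,(u,v) in dict(s1b=(335,196),s1h=(334,212),s1t=(334,228),paper=(320,210),grey=(330,165),s2h=(362,205),s3b=(395,221),s3h=(400,237),s3t=(404,252),table=(380,250),c1h=(175,256),c1t=(192,255),c2b=(187,217),c2h=(170,217),tray=(185,236),shadow=(165,236)).items(): print(n,hsv[v,u],p["frame"][v,u])
w=cloud(p)
for v in (215,236,255):
  print(v,[(u,*(np.round(np.nanmedian(w[v-2:v+3,u],axis=0),3).tolist())) for u in range(108,226,4)])
print([(v,*(np.round(np.nanmedian(w[v,203:206],axis=0),3).tolist())) for v in range(190,285,3)])
```

```text
s1b [ 11 122  67] [62 44 29]
s1h [ 13 106  72] [67 47 30]
s1t [ 13 127  76] [76 53 34]
paper [ 39  30 136] [132 137 119]
grey [105  12 131] [128 131 134]
s2h [ 13 157 112] [112  69  36]
s3b [ 12 128  68] [67 43 30]
s3h [ 13 112  75] [75 53 39]
s3t [ 12 126  67] [71 52 37]
table [ 27  43 124] [128 128 109]
c1h [12 99 59] [54 35 31]
c1t [ 11 138  72] [75 52 33]
c2b [ 13 157 109] [117  76  44]
c2h [ 12 144  87] [95 58 36]
tray [ 27  19 120] [123 121 111]
shadow [26 31 58] [63 63 56]
215 [(108, 0.622, 0.643, 0.004), (112, 0.617, 0.591, 0.109), (116, 0.615, 0.568, 0.135), (120, 0.615, 0.549, 0.152), (124, 0.614, 0.527, 0.178), (128, 0.611, 0.51, 0.194), (132, 0.611, 0.489, 0.217), (136, 0.611, 0.471, 0.235), (140, 0.609, 0.453, 0.253), (144, 0.608, 0.436, 0.272), (148, 0.607, 0.418, 0.292), (152, 0.607, 0.403, 0.304), (156, 0.609, 0.401, 0.268), (160, 0.62, 0.445, 0.05), (164, 0.62, 0.431, 0.051), (168, 0.62, 0.418, 0.049), (172, 0.62, 0.403, 0.053), (176, 0.62, 0.389, 0.05), (180, 0.621, 0.376, 0.048), (184, 0.621, 0.362, 0.047), (188, 0.621, 0.349, 0.044), (192, 0.62, 0.332, 0.056), (19
[... 2071 characters left out ...]
.009), (211, 0.638, 0.297, 0.002), (214, 0.627, 0.296, 0.001), (217, 0.616, 0.296, 0.001), (220, 0.604, 0.298, 0.025), (223, 0.593, 0.29, 0.056), (226, 0.583, 0.294, 0.037), (229, 0.572, 0.294, 0.037), (232, 0.562, 0.293, 0.037), (235, 0.551, 0.294, 0.044), (238, 0.541, 0.293, 0.038), (241, 0.53, 0.293, 0.039), (244, 0.52, 0.291, 0.054), (247, 0.51, 0.289, 0.063), (250, 0.499, 0.29, 0.053), (253, 0.489, 0.29, 0.053), (256, 0.479, 0.29, 0.056), (259, 0.468, 0.289, 0.057), (262, 0.458, 0.288, 0.062), (265, 0.448, 0.289, 0.056), (268, 0.438, 0.288, 0.058), (271, 0.428, 0.288, 0.072), (274, 0.413, 0.298, -0.002), (277, 0.402, 0.296, -0.0), (280, 0.392, 0.297, 0.004), (283, 0.381, 0.297, -0.002)]
```

```bash
python3 - <<'E'
from h import *
p=vision.get_image("top"); w=cloud(p)
P=w[205:270,116:150].reshape(-1,3); P=P[(P[:,2]>.12)&(P[:,2]<.3)]
c=np.median(P,0); 
for _ in range(3):
    U,S,V=np.linalg.svd(P-P.mean(0),full_matrices=False); n=V[2]*np.sign(V[2,2]); r=(P-P.mean(0))@n; P=P[abs(r)<.008]
print("lid normal",n,"angle from vertical",np.arccos(n[2]),"yaw of hinge dir", np.degrees(np.arctan2(n[0],-n[1])), r.std(),P.mean(0))
for q in (p,vision.get_image("scene")):
    w=cloud(q)
    m=(abs(w[...,0]-.548)<.09)&(abs(w[...,1]-.248)<.02)&(w[...,2]>.04)&(w[...,2]<.07)
    H=w[m]; H=H[np.isfinite(H[:,0])]
    print(len(H),H.mean(0),np.percentile(H[:,0],[2,98]),np.polyfit(H[:,0],H[:,1],1))
    print(np.round(H[np.argsort(H[:,0])][::4],3).tolist())
E
python3 - <<'E'
from h import *
see("scene","scene_uv2",(290,130,360,210),8)
E
```

```text
lid normal [-0.02916928  0.72834172  0.68459294] angle from vertical 0.8167512078951309 yaw of hinge dir -177.70659316513874 0.001459413700891832 [0.54249154 0.48843448 0.21446898]
136 [0.55130476 0.25316729 0.06020747] [0.49265507 0.60998197] [0.03213281 0.23545232]
[[0.493, 0.251, 0.056], [0.496, 0.255, 0.057], [0.499, 0.255, 0.056], [0.503, 0.262, 0.057], [0.503, 0.247, 0.061], [0.506, 0.265, 0.057], [0.506, 0.254, 0.062], [0.51, 0.264, 0.062], [0.51, 0.257, 0.066], [0.517, 0.251, 0.058], [0.52, 0.251, 0.063], [0.527, 0.254, 0.064], [0.53, 0.251, 0.061], [0.534, 0.247, 0.064], [0.541, 0.255, 0.061], [0.544, 0.251, 0.062], [0.548, 0.249, 0.052], [0.555, 0.254, 0.067], [0.558, 0.255, 0.061], [0.562, 0.248, 0.06], [0.568, 0.251, 0.065], [0.572, 0.255, 0.06], [0.575, 0.248, 0.065], [0.579, 0.255, 0.061], [0.582, 0.259, 0.061], [0.586, 0.251, 0.064], [0.589, 0.251, 0.063], [0.593, 0.255, 0.06], [0.593, 0.26, 0.05], [0.596, 0.266, 0.06], [0.599, 0.262, 0.062], [0.6, 0.25, 0.053], [0.606, 0.259, 0.059], [0.61, 0.252, 0.059]]
131 [0.5539441  0.25060861 0.05972825] [0.49628586 0.61224947] [0.02834961 0.23490451]
[[0.491, 0.247, 0.054], [0.499, 0.244, 0.055], [0.504, 0.248, 0.064], [0.506, 0.246, 0.058], [0.508, 0.253, 0.063], [0.51, 0.261, 0.06], [0.511, 0.245, 0.057], [0.514, 0.247, 0.053], [0.519, 0.246, 0.061], [0.523, 0.247, 0.058], [0.526, 0.249, 0.059], [0.53, 0.254, 0.058], [0.537, 0.247, 0.057], [0.542, 0.245, 0.065], [0.545, 0.247, 0.062], [0.55, 0.251, 0.063], [0.552, 0.254, 0.062], [0.558, 0.243, 0.059], [0.563, 0.252, 0.061], [0.566, 0.244, 0.067], [0.57, 0.25, 0.062], [0.572, 0.248, 0.056], [0.579, 0.249, 0.067], [0.582, 0.255, 0.062], [0.587, 0.25, 0.063], [0.589, 0.257, 0.061], [0.594, 0.251, 0.058], [0.597, 0.263, 0.061], [0.599, 0.251, 0.061], [0.602, 0.267, 0.058], [0.607, 0.247, 0.059], [0.61, 0.253, 0.062], [0.612, 0.255, 0.062]]
```

View pics/scene_uv2.png

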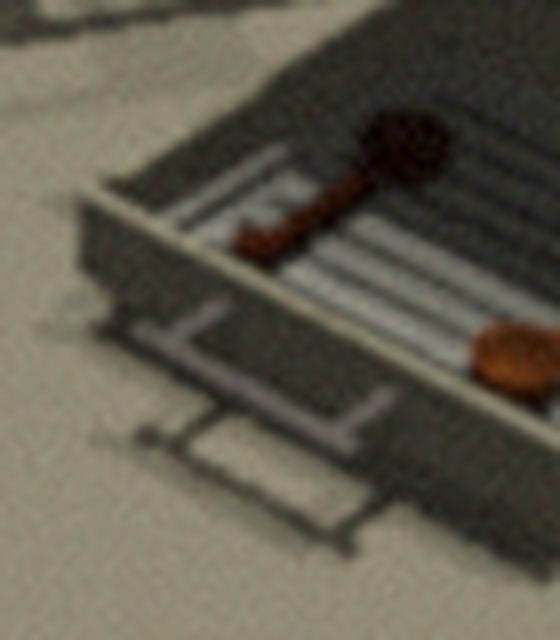

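```bash
cat >> h.py <<'E'
def Rdown(psi):
    c,s=np.cos(psi),np.sin(psi); return np.array([[c,0,-s],[s,0,c],[0,-1,0]])
def state():
    o=observe(); R=Ro.from_quat(o["tool_rot"]).as_matrix()
    return o,np.array(o["tcp_pos"]),R
def plan(target,psi_deg,claw,rows=None,cur=None,dz=0):
    """print rows (cm,deg) from current measured pose to tcp target, tool down, jaw axis yaw psi (mod 180 nearest)"""
    if cur is None: o,p,R=state()
    else: p,R=cur
    ps=np.degrees(np.arctan2(R[1,0],R[0,0]))
    d=(psi_deg-ps+90)%180-90
    Rt=Rdown(np.radians(ps+d)); 
    rot=Ro.from_matrix(R.T@Rt); ang=np.degrees(rot.magnitude()); D=np.linalg.norm(np.array(target)-p)*100
    n=rows or int(max(np.ceil(D/6.0),np.ceil(ang/10.4),1))
    rv=rot.as_rotvec(degrees=True)/n; step=(np.array(target)-p)/n
    out=[]
    for i in range(n):
        sh=R.T@step*100
        out.append([*np.round(sh,2).tolist(),*np.round(rv,1).tolist(),claw]); R=R@Ro.from_rotvec(rv,degrees=True).as_matrix()
    print(f"n={n} D={D:.1f} ang={ang:.1f} psi {ps:.1f}->{ps+d:.1f}")
    for r in out: print(r)
    return np.array(target,float),Rt
E
python3 - <<'E'
from h import *
o,p,R=state(); print(p,R.round(3),np.degrees(np.arctan2(R[1,0],R[0,0])))
c=plan((.552,.13,.16),92,-.2)
plan((.552,.248,.045),92,-.2,cur=c)
E
```

```text
[0.24950627 0.51806738 0.2313318 ] [[ 0.434  0.    -0.901]
 [ 0.901  0.     0.434]
 [ 0.    -1.    -0.   ]] 64.2840725097092
n=9 D=49.7 ang=27.7 psi 64.3->92.0
[-2.43, 0.79, -4.9, 0.0, -3.1, 0.0, -0.2]
[-2.69, 0.79, -4.76, 0.0, -3.1, 0.0, -0.2]
[-2.94, 0.79, -4.61, 0.0, -3.1, 0.0, -0.2]
[-3.18, 0.79, -4.45, 0.0, -3.1, 0.0, -0.2]
[-3.42, 0.79, -4.27, 0.0, -3.1, 0.0, -0.2]
[-3.64, 0.79, -4.08, 0.0, -3.1, 0.0, -0.2]
[-3.85, 0.79, -3.88, 0.0, -3.1, 0.0, -0.2]
[-4.06, 0.79, -3.66, 0.0, -3.1, 0.0, -0.2]
[-4.25, 0.79, -3.44, 0.0, -3.1, 0.0, -0.2]
n=3 D=16.5 ang=0.0 psi 92.0->92.0
[3.93, 3.83, -0.14, 0.0, 0.0, 0.0, -0.2]
[3.93, 3.83, -0.14, 0.0, 0.0, 0.0, -0.2]
[3.93, 3.83, -0.14, 0.0, 0.0, 0.0, -0.2]
```

Run:
```python
from h import *
c=plan((.33,.27,.2),78,.15)
c=plan((.552,.249,.15),92,.15,cur=c)
```

```text
n=5 D=26.3 ang=13.7 psi 64.3->78.0
[-3.77, 0.63, -3.6, 0.0, -2.7, 0.0, 0.15]
[-3.94, 0.63, -3.42, 0.0, -2.7, 0.0, 0.15]
[-4.1, 0.63, -3.23, 0.0, -2.7, 0.0, 0.15]
[-4.25, 0.63, -3.03, 0.0, -2.7, 0.0, 0.15]
[-4.39, 0.63, -2.82, 0.0, -2.7, 0.0, 0.15]
n=4 D=22.9 ang=14.0 psi 78.0->92.0
[0.64, 1.25, -5.54, 0.0, -3.5, 0.0, 0.15]
[0.3, 1.25, -5.57, 0.0, -3.5, 0.0, 0.15]
[-0.04, 1.25, -5.57, 0.0, -3.5, 0.0, 0.15]
[-0.38, 1.25, -5.56, 0.0, -3.5, 0.0, 0.15]
```

Call:
{"op": "carry_out", "data": {"steps": [[-3.8,0.6,-3.6,0,-2.7,0,0.15],[-3.9,0.6,-3.4,0,-2.7,0,0.15],[-4.1,0.6,-3.2,0,-2.7,0,0.15],[-4.3,0.6,-3.0,0,-2.7,0,0.15],[-4.4,0.6,-2.8,0,-2.7,0,0.15]], "squeeze": 60}}

```text
t: 3.28
tcp_pos: [0.3289, 0.2682, 0.2013]
tool_rot: [0.55, 0.445, -0.444, -0.55]
force: [0.5, 0.1, -0.1]
grip_width: 0.428
```

Call:
{"op": "carry_out", "data": {"steps": [[0.6,1.25,-5.5,0,-3.5,0,0.15],[0.3,1.25,-5.6,0,-3.5,0,0.15],[0,1.25,-5.6,0,-3.5,0,0.15],[-0.4,1.25,-5.6,0,-3.5,0,0.15],[0,0,0,0,0,0,0.15]]}}

```text
t: 3.9
tcp_pos: [0.5539, 0.2467, 0.1493]
tool_rot: [-0.493, -0.507, 0.507, 0.493]
force: [-0.1, -0.7, -0.2]
grip_width: 0.423
```

Run:
```python
from h import *
p=see("wrist","w1")
plan((.552,.249,.045),92,.15)
print(observe()["joint_pos"].round(2),observe()["tcp_pos"],observe()["t"],observe()["grip_width"])
```

```text
n=2 D=10.5 ang=0.4 psi 91.7->92.0
[0.1, 5.25, -0.02, -0.1, -0.2, -0.0, 0.15]
[0.1, 5.25, -0.02, -0.1, -0.2, -0.0, 0.15]
[ 0.4   0.43  1.61  0.    1.1  -1.2 ] [0.55182206 0.24703911 0.15001909] 3.95 0.4236372840098041
```

View pics/w1.png

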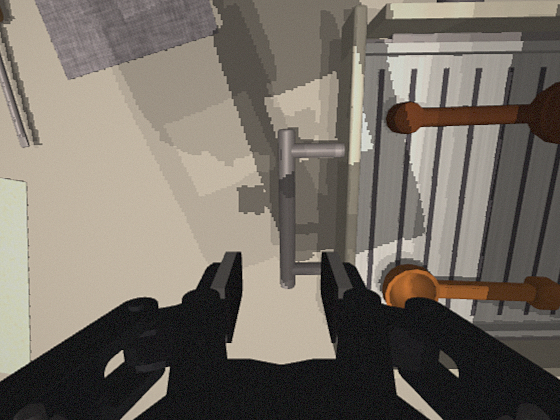

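```bash
cat >> h.py <<'E'
def onplane(p,u,v,z):
    K=p["mtx"]; r=p["R"].T@np.array([(u-K[0,2])/K[0,0],(v-K[1,2])/K[1,1],1]); C=-p["R"].T@p["t"]
    return (C+r*(z-C[2])/r[2]).round(4)
E
python3 - <<'E'
from h import *
p=vision.get_image("wrist"); print(observe()["tcp_pos"])
for u,v in [(288,131),(288,287),(280,200),(294,200)]: print(u,v,onplane(p,u,v,.055),np.round(cloud(p)[v,u],3))
print("tcp",proj(p,observe()["tcp_pos"]))
for a in (367,420,405,400,365): pass
print(onplane(p,354,60,.075),onplane(p,352,280,.075), "rail", onplane(p,365,5,.05))
E
```

```text
[0.55069177 0.24734524 0.15067486]
288 131 [0.491  0.2498 0.055 ] [0.492 0.251 0.001]
288 287 [0.6111 0.2538 0.055 ] [0.607 0.254 0.062]
280 200 [0.5406 0.2456 0.055 ] [0.54  0.246 0.059]
294 200 [0.5403 0.2559 0.055 ] [0.54  0.256 0.058]
tcp [282.50009657 267.85534526]
[0.4476 0.2879 0.075 ] [0.5936 0.299  0.075 ] rail [0.4102 0.2971 0.05  ]
```

Call:
{"op": "carry_out", "data": {"steps": [[0.2,3.5,0,0,-0.3,0,0.15],[0.2,3.5,0,0,0,0,0.15],[0,2.0,0,0,0,0,0.15],[0,1.3,0,0,0,0,0.15],[0,0,0,0,0,0,0.5]]}}

```text
t: 4.62
tcp_pos: [0.5499, 0.2518, 0.0483]
tool_rot: [-0.49, -0.509, 0.509, 0.491]
force: [0.0, 0.7, 0.5]
grip_width: 0.255
```

Call:
{"op": "carry_out", "data": {"steps": [[0,0,0,0,0,0,1],[0,0,0,0,0,0,1],[0,0,0,0,0,0,1],[0,0,0,0,0,0,1],[0,0,0,0,0,0,1]]}}

```text
t: 5.25
tcp_pos: [0.5508, 0.2518, 0.0494]
tool_rot: [0.491, 0.509, -0.509, -0.491]
force: [-3.2, -0.1, 5.9]
grip_width: 0.107
```

Call:
{"op": "carry_out", "data": {"steps": [[-1.5,0,0,0,0,0,1],[-3,0,0,0,0,0,1],[-3.5,0,0,0,0,0,1],[-3.5,0,0,0,0,0,1],[-3.5,0,0,0,0,0,1]]}}

```text
t: 5.88
tcp_pos: [0.5571, 0.1021, 0.0494]
tool_rot: [0.491, 0.51, -0.508, -0.491]
force: [-1.0, 4.5, 3.5]
grip_width: 0.109
```

Call:
{"op": "carry_out", "data": {"steps": [[-2.5,0,0,0,0,0,1],[-1.5,0,0,0,0,0,1],[-1.0,0,0,0,0,0,1],[-0.5,0,0,0,0,0,1],[-0.3,0,0,0,0,0,1]]}}

```text
t: 6.5
tcp_pos: [0.5591, 0.0545, 0.0494]
tool_rot: [0.489, 0.512, -0.501, -0.497]
force: [-2.0, 47.5, 3.9]
grip_width: 0.109
```

Call:
{"op": "carry_out", "data": {"steps": [[0.5,0,0,0,0,0,1],[0.4,0,0,0,0,0,1],[0,0,0,0,0,0,0.15],[0,0,0,0,0,0,0.15],[0,0,0,0,0,0,0.15]]}}

```text
t: 7.12
tcp_pos: [0.5582, 0.0522, 0.0481]
tool_rot: [-0.491, -0.509, 0.509, 0.491]
force: [0.5, -0.0, -0.0]
grip_width: 0.427
```

Call:
{"op": "carry_out", "data": {"steps": [[0,-3,0,0,0,0,0.1],[0,-5,0,0,0,0,0.1],[0,-5,0,0,0,0,0.1],[2,-5,0,0,0,0,0.1],[3,-4,0,0,0,0,0.1]]}}

```text
t: 7.75
tcp_pos: [0.5567, 0.1022, 0.2705]
tool_rot: [0.492, 0.509, -0.508, -0.491]
force: [0.6, -0.3, -0.7]
grip_width: 0.445
```

Run:
```python
from h import *
p=see("wrist","w2"); print(observe()["tcp_pos"])
q=see("top","t2",(100,120,440,300),2.3)
```

```text
[0.55878166 0.10648027 0.27598525]
```

View pics/w2.png

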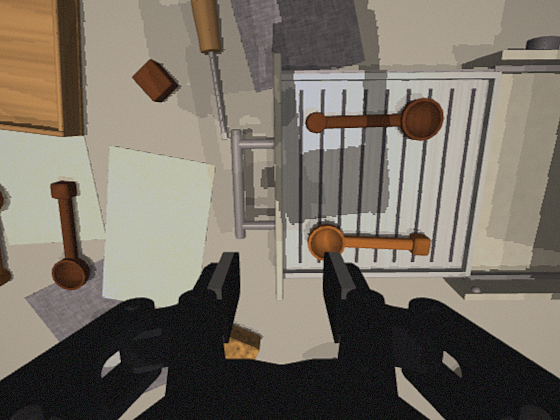

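View pics/t2.png

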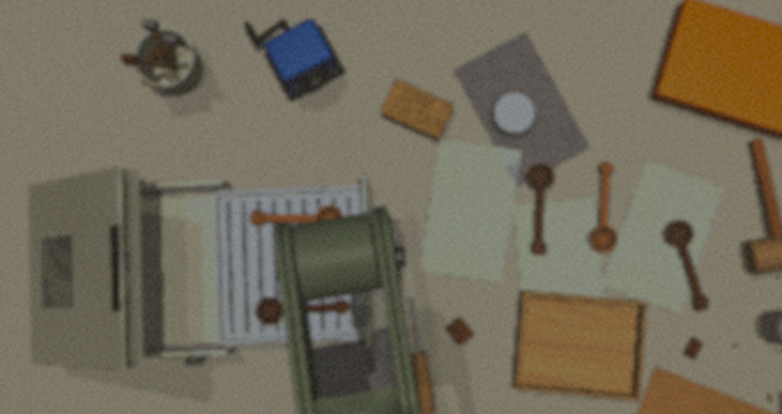

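Run:
```python
from h import *
p=vision.get_image("wrist"); o=observe(); print(o["tcp_pos"],o["t"])
f=lambda n,u,v,z:print(n,onplane(p,u,v,z))
f("h1",236,131,.055);f("h2",240,237,.055)
f("drum",317,122,.05);f("bowlA",421,118,.05);f("hA",365,120.5,.047)
f("bowlB",326,241,.05);f("tailB",421,245,.05);f("hB",375,243,.047)
f("fl TL",284,80,.036);f("TR",493,79,.036);f("BL",287,270,.036);f("BR",466,270,.036)
hsv=cv2.cvtColor(p["frame"],cv2.COLOR_RGB2HSV)
for u,v in [(317,122),(365,120),(421,118),(326,241),(375,243),(421,245),(65,220),(340,175),(430,175)]: print(u,v,hsv[v,u])
```

```text
[0.55731479 0.10341314 0.27051478] 7.9
h1 [0.5057 0.0554 0.055 ]
h2 [0.6245 0.0601 0.055 ]
drum [0.4933 0.1408 0.05  ]
bowlA [0.4851 0.2508 0.05  ]
hA [0.4899 0.1924 0.047 ]
bowlB [0.6276 0.1604 0.05  ]
tailB [0.6286 0.2728 0.05  ]
hB [0.6292 0.2192 0.047 ]
fl TL [0.4516 0.1042 0.036 ]
TR [0.4421 0.3273 0.036 ]
BL [0.6733 0.1168 0.036 ]
BR [0.6651 0.3408 0.036 ]
317 122 [ 10 178  99]
365 120 [ 12 193  86]
421 118 [  9 153  90]
326 241 [ 11 173 136]
375 243 [ 14 195 170]
421 245 [ 13 192 141]
65 220 [ 12 172  86]
340 175 [ 15  17 119]
430 175 [ 25  17 185]
```

Run:
```python
from h import *
c=plan((.4886,.204,.12),4.3,.15,rows=9)
```

```text
n=9 D=19.4 ang=87.9 psi 92.2->4.3
[1.14, 1.67, 0.73, 0.0, 9.8, 0.0, 0.15]
[1.01, 1.67, 0.91, 0.0, 9.8, 0.0, 0.15]
[0.84, 1.67, 1.07, 0.0, 9.8, 0.0, 0.15]
[0.64, 1.67, 1.19, 0.0, 9.8, 0.0, 0.15]
[0.43, 1.67, 1.29, 0.0, 9.8, 0.0, 0.15]
[0.21, 1.67, 1.34, 0.0, 9.8, 0.0, 0.15]
[-0.02, 1.67, 1.36, 0.0, 9.8, 0.0, 0.15]
[-0.25, 1.67, 1.33, 0.0, 9.8, 0.0, 0.15]
[-0.47, 1.67, 1.27, 0.0, 9.8, 0.0, 0.15]
```

Call:
{"op": "carry_out", "data": {"steps": [[1.1,1.7,0.7,0,9.8,0,0.15],[1.0,1.7,0.9,0,9.8,0,0.15],[0.8,1.7,1.1,0,9.8,0,0.15],[0.6,1.7,1.2,0,9.8,0,0.15],[0.4,1.7,1.3,0,9.8,0,0.15]]}}

```text
t: 8.52
tcp_pos: [0.5162, 0.1564, 0.1809]
tool_rot: [0.659, 0.256, -0.259, -0.659]
force: [-0.3, 0.2, -0.3]
grip_width: 0.424
```

Call:
{"op": "carry_out", "data": {"steps": [[0.2,1.7,1.3,0,9.8,0,0.15],[0,1.7,1.4,0,9.8,0,0.15],[-0.3,1.7,1.3,0,9.8,0,0.15],[-0.5,1.6,1.3,0,9.8,0,0.15],[0,0,0,0,0,0,0.15]]}}

```text
t: 9.15
tcp_pos: [0.4844, 0.201, 0.1139]
tool_rot: [0.707, 0.023, -0.027, -0.706]
force: [0.6, -0.3, -0.5]
grip_width: 0.42
```

Run:
```python
from h import *
c=plan((.4886,.204,.040),4.3,.15,rows=3)
p=see("wrist","w3");print(proj(p,(.4886,.204,.045)))
```

```text
n=3 D=7.4 ang=0.4 psi 4.0->4.3
[0.16, 2.46, 0.09, 0.0, -0.1, -0.1, 0.15]
[0.16, 2.46, 0.09, 0.0, -0.1, -0.1, 0.15]
[0.15, 2.46, 0.09, 0.0, -0.1, -0.1, 0.15]
[289.26898105 219.74994149]
```

View pics/w3.png

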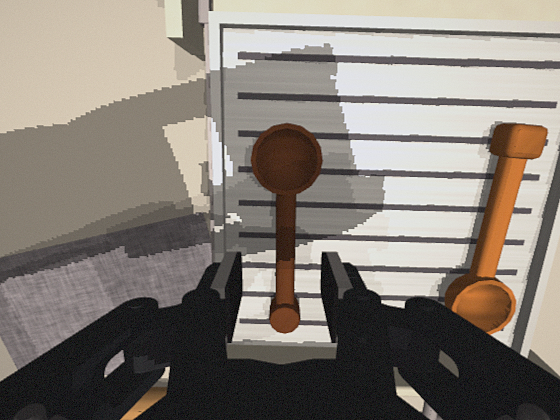

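Run:
```python
from h import *
p=vision.get_image("wrist")
b=onplane(p,287,159,.054)[:2]; t=onplane(p,285,316,.055)[:2]; print(b,t); d=(b-t)/np.linalg.norm(b-t); g=b-.047*d; print(g,np.linalg.norm(b-t),np.degrees(np.arctan2(d[1],d[0])))
plan((*g,.040),4.0,.15,rows=3)
```

```text
[0.4853 0.2451] [0.492 0.137]
[0.48820746 0.19819002] 0.10830743280126254 93.546635476798
n=3 D=7.6 ang=0.1 psi 4.0->4.0
[0.05, 2.53, -0.11, 0.0, 0.0, -0.0, 0.15]
[0.05, 2.53, -0.11, 0.0, 0.0, -0.0, 0.15]
[0.05, 2.53, -0.11, 0.0, 0.0, -0.0, 0.15]
```

Call:
{"op": "carry_out", "data": {"steps": [[0.1,2.6,-0.1,0,0,0,0.15],[0,2.6,0,0,0,0,0.15],[0,1.6,0,0,0,0,0.15],[0,0.7,0,0,0,0,0.15],[0,0,0,0,0,0,0.7]], "squeeze": 60}}

```text
t: 9.88
tcp_pos: [0.4879, 0.2009, 0.0415]
tool_rot: [-0.707, -0.024, 0.024, 0.707]
force: [-0.1, -0.0, -0.0]
grip_width: 0.225
```

Call:
{"op": "carry_out", "data": {"steps": [[0,0,0,0,0,0,1],[0,0,0,0,0,0,1],[0,0,0,0,0,0,1],[0,0,0,0,0,0,1],[0,-2,0,0,0,0,1]]}}

```text
t: 10.5
tcp_pos: [0.4863, 0.2008, 0.0603]
tool_rot: [0.707, 0.023, -0.025, -0.706]
force: [0.9, 0.2, -0.6]
grip_width: 0.134
```

Run:
```python
from h import *
d=np.load("first.npz"); p={k[:-4]:d[k] for k in d.files if k.endswith("_top")}
C=[onplane(p,u/2.3+100,v/2.3+170,.04) for u,v in [(524,178),(645,187),(636,280),(513,270)]]
print(C,np.mean(C,0))
for i in range(4):
    e=C[(i+1)%4]-C[i]; print(np.linalg.norm(e),np.degrees(np.arctan2(e[1],e[0])))
plan((.43,-.10,.22),0,1)
```

```text
[array([ 0.5092, -0.1402,  0.04  ]), array([ 0.4961, -0.3238,  0.04  ]), array([ 0.356 , -0.3088,  0.04  ]), array([ 0.3705, -0.1231,  0.04  ])] [ 0.43295  -0.223975  0.04    ]
0.184066754195319 -94.08118126386118
0.1409007097214205 173.88882849022482
0.1862652409871472 85.5352367879864
0.139750134168093 -7.028396238949601
n=6 D=34.5 ang=3.9 psi 3.9->-0.0
[-1.28, -2.65, -4.94, 0.0, 0.6, -0.0, 1]
[-1.23, -2.65, -4.95, 0.0, 0.6, -0.0, 1]
[-1.17, -2.66, -4.97, 0.0, 0.6, -0.0, 1]
[-1.11, -2.66, -4.98, 0.0, 0.6, -0.0, 1]
[-1.05, -2.66, -4.99, 0.0, 0.6, -0.0, 1]
[-1.0, -2.66, -5.0, 0.0, 0.6, -0.0, 1]
```

Call:
{"op": "carry_out", "data": {"steps": [[0,-6,0,0,0,0,1],[-0.8,-4,-1,0,0.8,0,1],[-1.2,-2,-5.5,0,2,0,1],[-1.2,-2,-5.8,0,2,0,1],[-1,-2,-5.8,0,2,0,1]]}}

```text
t: 11.12
tcp_pos: [0.4485, 0.0177, 0.2217]
tool_rot: [-0.707, 0.018, -0.018, 0.707]
force: [0.8, -0.7, 0.2]
grip_width: 0.127
```

Call:
{"op": "carry_out", "data": {"steps": [[-0.4,0,-6,0,2,0,1],[0,0,-6,0,0,0,1],[0,0,-3,0,0,0,1],[0,0,0,0,0,0,1],[0,0,0,0,0,0,1]]}}

```text
t: 11.75
tcp_pos: [0.4344, -0.1296, 0.221]
tool_rot: [-0.706, 0.031, -0.03, 0.707]
force: [0.4, -0.7, 0.6]
grip_width: 0.131
```

Run:
```python
from h import *
p=see("wrist","w4"); o=observe(); print(o["tcp_pos"],o["grip_width"],o["t"])
```

```text
[ 0.43448293 -0.12929325  0.22104742] 0.12837881775310794 11.8
```

View pics/w4.png

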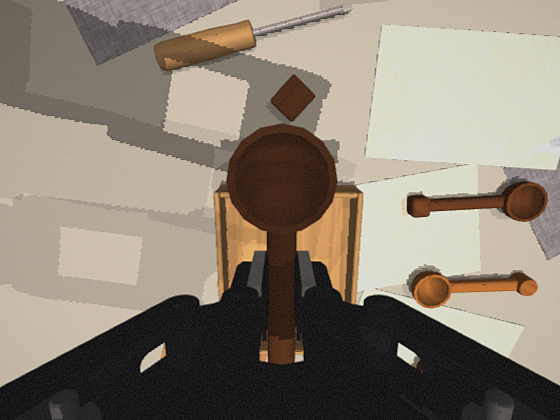

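Run:
```python
from h import *
p=vision.get_image("wrist")
for u,v in [(217,190),(362,186),(219,300),(357,300)]: print(onplane(p,u,v,.04))
plan((.401,-.221,.15),-5,1)
plan((.401,-.221,.020),-5,1)
```

```text
[ 0.3702 -0.1238  0.04  ]
[ 0.5139 -0.132   0.04  ]
[ 0.3558 -0.2453  0.04  ]
[ 0.5058 -0.258   0.04  ]
n=3 D=12.1 ang=0.2 psi -4.8->-5.0
[-0.86, 2.37, -3.14, -0.0, 0.1, -0.0, 1]
[-0.85, 2.37, -3.14, -0.0, 0.1, -0.0, 1]
[-0.85, 2.37, -3.14, -0.0, 0.1, -0.0, 1]
n=4 D=22.4 ang=0.2 psi -4.8->-5.0
[-0.64, 5.03, -2.36, -0.0, 0.0, -0.0, 1]
[-0.64, 5.03, -2.36, -0.0, 0.0, -0.0, 1]
[-0.64, 5.03, -2.36, -0.0, 0.0, -0.0, 1]
[-0.64, 5.03, -2.36, -0.0, 0.0, -0.0, 1]
```

Call:
{"op": "carry_out", "data": {"steps": [[-0.9,2.0,-3.1,0,0,0,1],[-0.9,2.5,-3.1,0,0,0,1],[-0.8,2.5,-3.1,0,0,0,1],[0,4,0,0,0,0,1],[0,4,0,0,0,0,1]]}}

```text
t: 12.48
tcp_pos: [0.4012, -0.2202, 0.0705]
tool_rot: [0.707, -0.03, 0.03, -0.706]
force: [-0.5, -0.1, -0.1]
grip_width: 0.13
```

Call:
{"op": "carry_out", "data": {"steps": [[0,3.5,0,0,0,0,1],[0,1.6,0,0,0,0,1],[0,0.4,0,0,0,0,1],[0,0,0,0,0,0,1],[0,0,0,0,0,0,1]]}}

```text
t: 13.1
tcp_pos: [0.4015, -0.2208, 0.0171]
tool_rot: [0.707, -0.03, 0.031, -0.706]
force: [0.1, -0.0, 0.4]
grip_width: 0.132
```

Call:
{"op": "carry_out", "data": {"steps": [[0,0.4,0,0,0,0,1],[0,0,0,0,0,0,0.3],[0,0,0,0,0,0,0.3],[0,0,0,0,0,0,0.3],[0,-3,0,0,0,0,0.3]]}}

```text
t: 13.72
tcp_pos: [0.3993, -0.2199, 0.0412]
tool_rot: [-0.706, 0.032, -0.029, 0.707]
force: [-0.0, -0.3, 0.9]
grip_width: 0.354
```

Call:
{"op": "carry_out", "data": {"steps": [[0,-6,0,0,0,0,0.3],[0,-6,0,0,0,0,0.15],[0,-4,2,0,0,0,0.15],[1,-2,5,0,0,0,0.15],[0,0,0,0,0,0,0.15]]}}

```text
t: 14.35
tcp_pos: [0.4179, -0.1501, 0.2241]
tool_rot: [0.707, -0.027, 0.03, -0.706]
force: [-0.9, -0.6, -0.1]
grip_width: 0.429
```

Run:
```python
from h import *
p=see("wrist","w5"); o=observe(); print(o["tcp_pos"],o["grip_width"],o["t"])
q=see("top","t5",(100,120,440,300),2.3)
c=plan((.629,.19,.16),-1,.15)
```

```text
[ 0.41697744 -0.15109334  0.22291244] 0.4294312092538584 14.4
n=7 D=40.7 ang=3.8 psi -4.8->-1.0
[2.62, 0.88, 5.12, 0.0, -0.5, -0.0, 0.15]
[2.66, 0.88, 5.1, 0.0, -0.5, -0.0, 0.15]
[2.71, 0.88, 5.07, 0.0, -0.5, -0.0, 0.15]
[2.76, 0.89, 5.04, 0.0, -0.5, -0.0, 0.15]
[2.81, 0.89, 5.02, 0.0, -0.5, -0.0, 0.15]
[2.86, 0.89, 4.99, 0.0, -0.5, -0.0, 0.15]
[2.9, 0.89, 4.96, 0.0, -0.5, -0.0, 0.15]
```

View pics/w5.png

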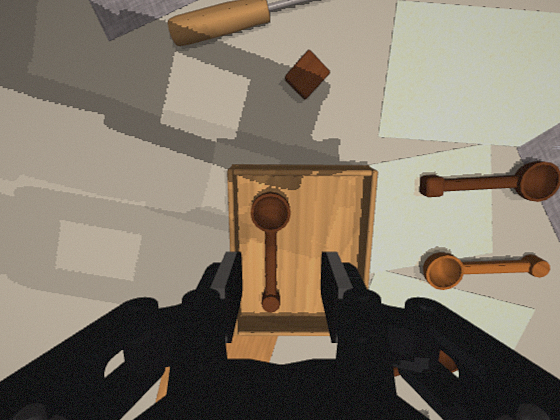

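View pics/t5.png

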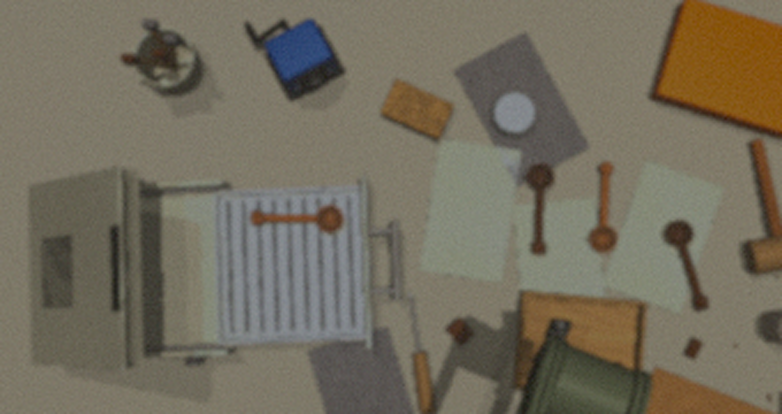

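Call:
{"op": "carry_out", "data": {"steps": [[2.6,0,5.1,0,-0.5,0,0.15],[2.7,0.5,5.1,0,-0.5,0,0.15],[2.7,1,5.1,0,-0.5,0,0.15],[2.8,1,5.0,0,-0.5,0,0.15],[2.8,1,5.0,0,-0.5,0,0.15]]}}

```text
t: 15.08
tcp_pos: [0.5703, 0.0913, 0.1855]
tool_rot: [0.707, -0.016, 0.015, -0.707]
force: [1.7, -0.3, 0.4]
grip_width: 0.426
```

Call:
{"op": "carry_out", "data": {"steps": [[2.9,1,5,0,-0.5,0,0.15],[2.9,1,4.5,0,-0.5,0,0.15],[0,0.5,0,0,0,0,0.15],[0,0,0,0,0,0,0.15],[0,0,0,0,0,0,0.15]]}}

```text
t: 15.7
tcp_pos: [0.6309, 0.1823, 0.1624]
tool_rot: [0.707, -0.01, 0.009, -0.707]
force: [-0.4, -0.6, 0.0]
grip_width: 0.423
```

Run:
```python
from h import *
p=see("wrist","w6"); o=observe(); print(o["tcp_pos"],o["grip_width"],o["t"])
```

```text
[0.63097686 0.18248007 0.16276517] 0.42649309938448526 15.75
```

View pics/w6.png

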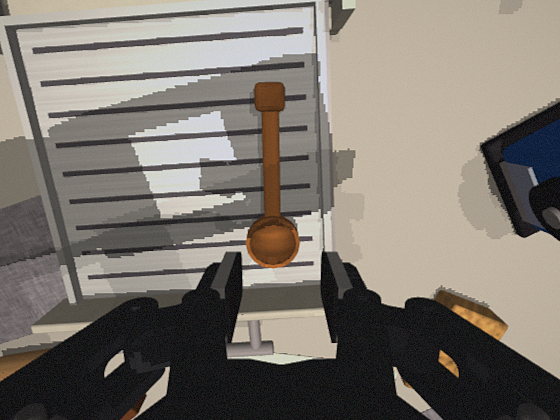

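```bash
cat >> h.py <<'E'
def spoon2(p,b,t,z):
    """b,t pixel of bowl centre, tail centre; z height of their tops' plane -> grip, yaw"""
    B=onplane(p,*b,z)[:2]; T=onplane(p,*t,z)[:2]; d=(B-T)/np.linalg.norm(B-T)
    g=B-.047*d; print("bowl",B,"tail",T,"len",np.linalg.norm(B-T).round(4),"grip",g.round(4),"yaw",np.degrees(np.arctan2(d[1],d[0])).round(1)); return g
E
python3 - <<'E'
from h import *
p=vision.get_image("wrist")
g=spoon2(p,(272,243),(269.5,97),.056)
for u,v in [(10,25),(318,6),(325,285),(75,300)]: print(onplane(p,u,v,.04))
plan((*g,.10),-1,.15,rows=3)
plan((*g,.041),-1,.15,rows=3)
E
```

```text
bowl [0.6223 0.1546] tail [0.6243 0.2653] len 0.1107 grip [0.6231 0.2016] yaw -91.0
[0.4389 0.3205 0.04  ]
[0.6604 0.3266 0.04  ]
[0.6671 0.1078 0.04  ]
[0.4434 0.0989 0.04  ]
n=3 D=6.6 ang=0.5 psi -1.5->-1.0
[-0.28, 2.1, 0.62, -0.0, -0.2, 0.0, 0.15]
[-0.28, 2.1, 0.62, -0.0, -0.2, 0.0, 0.15]
[-0.28, 2.1, 0.62, -0.0, -0.2, 0.0, 0.15]
n=3 D=12.4 ang=0.5 psi -1.5->-1.0
[-0.28, 4.07, 0.62, -0.0, -0.2, 0.0, 0.15]
[-0.28, 4.07, 0.62, -0.0, -0.2, 0.0, 0.15]
[-0.28, 4.07, 0.62, -0.0, -0.2, 0.0, 0.15]
```

Call:
{"op": "carry_out", "data": {"steps": [[-0.4,4,0.9,0,-0.5,0,0.15],[-0.4,4,1.0,0,0,0,0.15],[0,3,0,0,0,0,0.15],[0,1.2,0,0,0,0,0.15],[0,0,0,0,0,0,0.15]]}}

```text
t: 16.42
tcp_pos: [0.6237, 0.2027, 0.0405]
tool_rot: [0.707, -0.006, 0.006, -0.707]
force: [0.1, 0.1, 0.9]
grip_width: 0.423
```

Call:
{"op": "carry_out", "data": {"steps": [[0,0,0,0,0,0,0.7],[0,0,0,0,0,0,1],[0,0,0,0,0,0,1],[0,0,0,0,0,0,1],[0,-2,0,0,0,0,1]]}}

```text
t: 17.05
tcp_pos: [0.6227, 0.2029, 0.0597]
tool_rot: [0.707, -0.007, 0.005, -0.707]
force: [0.7, -0.1, -1.4]
grip_width: 0.131
```

Run:
```python
from h import *
plan((.466,-.2255,.20),-5,1,rows=8)
```

```text
n=8 D=47.7 ang=4.1 psi -0.9->-5.0
[-1.88, -1.75, -5.39, 0.0, 0.5, -0.0, 1]
[-1.83, -1.75, -5.4, 0.0, 0.5, -0.0, 1]
[-1.78, -1.75, -5.42, 0.0, 0.5, -0.0, 1]
[-1.73, -1.75, -5.43, 0.0, 0.5, -0.0, 1]
[-1.68, -1.75, -5.45, 0.0, 0.5, -0.0, 1]
[-1.63, -1.75, -5.46, 0.0, 0.5, -0.0, 1]
[-1.58, -1.75, -5.48, 0.0, 0.5, -0.0, 1]
[-1.53, -1.75, -5.49, 0.0, 0.5, -0.0, 1]
```

Call:
{"op": "carry_out", "data": {"steps": [[0,-6,0,0,0,0,1],[-1.9,-4,-3,0,0.5,0,1],[-1.8,-2,-5.4,0,0.5,0,1],[-1.8,-2,-5.4,0,0.5,0,1],[-1.7,0,-5.8,0,0.5,0,1]]}}

```text
t: 17.68
tcp_pos: [0.5459, 0.0081, 0.2026]
tool_rot: [-0.707, 0.016, -0.02, 0.707]
force: [0.8, -0.7, -0.9]
grip_width: 0.13
```

Call:
{"op": "carry_out", "data": {"steps": [[-1.7,0,-6,0,0.5,0,1],[-1.6,0,-6,0,0.5,0,1],[-1.6,0,-6,0,0.5,0,1],[-1.5,0,-5.5,0,0.5,0,1],[0,0,0,0,0,0,1]]}}

```text
t: 18.3
tcp_pos: [0.4654, -0.2242, 0.2006]
tool_rot: [0.707, -0.032, 0.032, -0.706]
force: [-0.3, -0.1, -0.1]
grip_width: 0.129
```

Run:
```python
from h import *
o=observe(); print(o["tcp_pos"],o["grip_width"],o["t"])
p=see("wrist","w7")
plan((.466,-.2255,.013),-5,1,rows=5)
```

```text
[ 0.46540732 -0.22421282  0.20057845] 0.12860855955978162 18.3
n=5 D=18.7 ang=0.1 psi -5.1->-5.0
[0.0, 3.75, -0.06, -0.0, -0.0, 0.0, 1]
[0.0, 3.75, -0.06, -0.0, -0.0, 0.0, 1]
[0.0, 3.75, -0.06, -0.0, -0.0, 0.0, 1]
[0.0, 3.75, -0.06, -0.0, -0.0, 0.0, 1]
[0.0, 3.75, -0.06, -0.0, -0.0, 0.0, 1]
```

View pics/w7.png

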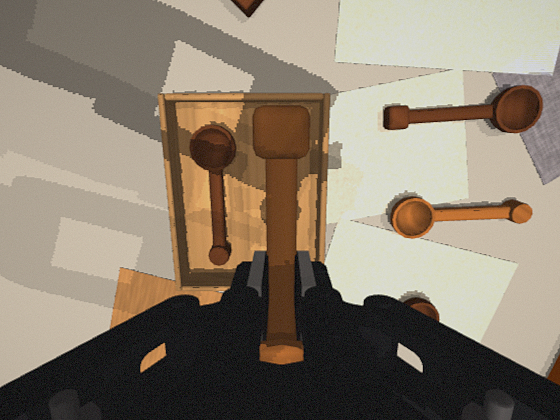

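Good: held spoon over the right half of the box, spoon A at left (215,200). Lower and release.

Call:
{"op": "carry_out", "data": {"steps": [[0,5,0,0,0,0,1],[0,5,0,0,0,0,1],[0,5,0,0,0,0,1],[0,2.5,0,0,0,0,1],[0,0.8,0,0,0,0,1]]}}

```text
t: 18.98
tcp_pos: [0.4665, -0.2193, 0.0159]
tool_rot: [-0.706, 0.031, -0.029, 0.707]
force: [0.2, -0.1, -0.9]
grip_width: 0.132
```

Call:
{"op": "carry_out", "data": {"steps": [[0,0.4,0,0,0,0,1],[0,0,0,0,0,0,0.4],[0,0,0,0,0,0,0.35],[0,0,0,0,0,0,0.35],[0,-3,0,0,0,0,0.35]]}}

```text
t: 19.6
tcp_pos: [0.4653, -0.2205, 0.0424]
tool_rot: [-0.706, 0.032, -0.029, 0.707]
force: [0.3, -0.1, -0.3]
grip_width: 0.324
```

Call:
{"op": "carry_out", "data": {"steps": [[0,-6,0,0,0,0,0.3],[0,-6,0,0,0,0,0.15],[3,-4,2,0,0,0,0.15],[5,0,2,0,0,0,0.15],[0,0,0,0,0,0,0.15]]}}

```text
t: 20.23
tcp_pos: [0.5526, -0.1872, 0.2038]
tool_rot: [0.707, -0.028, 0.031, -0.706]
force: [-0.6, 0.8, -1.0]
grip_width: 0.424
```

Run:
```python
from h import *
o=observe(); print(o["tcp_pos"],o["grip_width"],o["t"])
p=see("wrist","w8")
```

```text
[ 0.55259004 -0.18724724  0.20381086] 0.4244196443997724 20.225
```

View pics/w8.png

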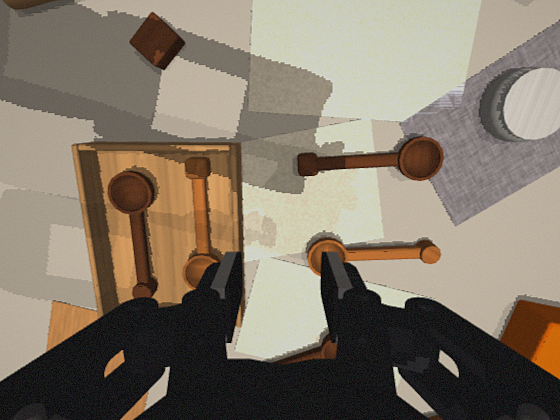

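Run:
```python
from h import *
p=vision.get_image("wrist")
g=spoon2(p,(421,158),(308,163),.02)
g2=spoon2(p,(326,255),(430,252),.02)
plan((*g,.10),-88,.15)
```

```text
bowl [ 0.6882 -0.1679] tail [ 0.5782 -0.1634] len 0.1101 grip [ 0.6412 -0.166 ] yaw -2.3
bowl [ 0.591  -0.2617] tail [ 0.7002 -0.2675] len 0.1094 grip [ 0.6379 -0.2642] yaw 177.0
n=8 D=14.0 ang=83.1 psi -4.9->-88.0
[1.12, 1.28, 0.37, 0.0, 10.4, -0.0, 0.15]
[1.04, 1.28, 0.57, 0.0, 10.4, -0.0, 0.15]
[0.92, 1.28, 0.74, 0.0, 10.4, -0.0, 0.15]
[0.77, 1.28, 0.9, 0.0, 10.4, -0.0, 0.15]
[0.59, 1.28, 1.02, 0.0, 10.4, -0.0, 0.15]
[0.4, 1.28, 1.11, 0.0, 10.4, -0.0, 0.15]
[0.19, 1.29, 1.17, 0.0, 10.4, -0.0, 0.15]
[-0.02, 1.29, 1.18, 0.0, 10.4, -0.0, 0.15]
```

Call:
{"op": "carry_out", "data": {"steps": [[1.1,1.2,0.4,0,10.4,0,0.15],[1.0,1.2,0.6,0,10.4,0,0.15],[0.9,1.2,0.7,0,10.4,0,0.15],[0.8,1.2,0.9,0,10.4,0,0.15],[0.6,1.2,1.0,0,10.4,0,0.15]]}}

```text
t: 20.95
tcp_pos: [0.6055, -0.175, 0.1427]
tool_rot: [0.621, -0.34, 0.339, -0.62]
force: [-0.8, 0.6, 0.1]
grip_width: 0.421
```

Call:
{"op": "carry_out", "data": {"steps": [[0.4,1.2,1.1,0,10.4,0,0.15],[0.2,1.2,1.2,0,10.4,0,0.15],[0,1.2,1.2,0,10.4,0,0.15],[0,0,0,0,3.5,0,0.15],[0,0,0,0,0,0,0.15]]}}

```text
t: 21.58
tcp_pos: [0.6404, -0.167, 0.1069]
tool_rot: [-0.493, 0.508, -0.507, 0.493]
force: [0.1, -0.0, -0.6]
grip_width: 0.426
```

Run:
```python
from h import *
o=observe(); print(o["tcp_pos"],o["grip_width"],o["t"],o["joint_pos"].round(2))
p=see("wrist","w9")
print(proj(p,(.688,-.168,.02)),proj(p,(.578,-.1634,.02)))
plan((.641,-.166,.005),-92.3,.15,rows=4)
```

```text
[ 0.64036504 -0.16696901  0.10691731] 0.4257757540470319 21.575 [-0.27  0.55  1.52 -0.    1.08  1.33]
[280.11556682 148.52636572] [278.36603129 293.38568083]
n=4 D=10.2 ang=0.7 psi -91.6->-92.3
[-0.02, 2.56, 0.01, 0.0, 0.2, -0.0, 0.15]
[-0.02, 2.56, 0.01, 0.0, 0.2, -0.0, 0.15]
[-0.02, 2.56, 0.01, 0.0, 0.2, -0.0, 0.15]
[-0.02, 2.56, 0.01, 0.0, 0.2, -0.0, 0.15]
```

View pics/w9.png

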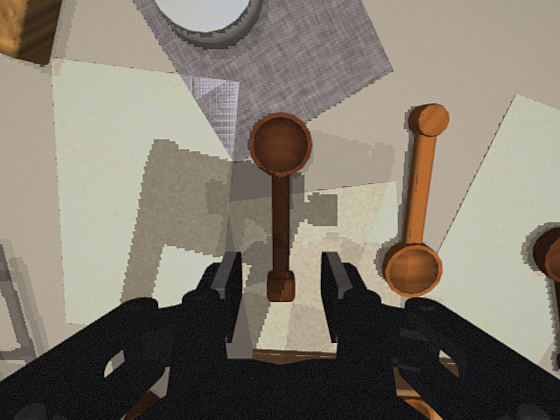

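Call:
{"op": "carry_out", "data": {"steps": [[0,4,0,0,0.4,0,0.15],[0,3,0,0,0,0,0.15],[0,2,0,0,0,0,0.15],[0,1.1,0,0,0,0,0.15],[0,0,0,0,0,0,0.15]]}}

```text
t: 22.25
tcp_pos: [0.6412, -0.1665, 0.006]
tool_rot: [-0.491, 0.509, -0.508, 0.491]
force: [-0.1, -0.3, -0.7]
grip_width: 0.429
```

Call:
{"op": "carry_out", "data": {"steps": [[0,0,0,0,0,0,0.7],[0,0,0,0,0,0,1],[0,0,0,0,0,0,1],[0,0,0,0,0,0,1],[0,-2,0,0,0,0,1]]}}

```text
t: 22.88
tcp_pos: [0.6405, -0.166, 0.0252]
tool_rot: [-0.492, 0.51, -0.508, 0.491]
force: [0.3, -0.1, -1.4]
grip_width: 0.127
```

Run:
```python
from h import *
o,p,R=state()
p=p+np.array([0,0,.07])
plan((.6185,.215,.15),2,1,rows=9,cur=(p,R))
```

```text
n=9 D=38.6 ang=86.0 psi -92.0->-178.0
[-4.22, -0.6, -0.4, 0.0, 9.6, 0.0, 1]
[-4.1, -0.6, -1.09, 0.0, 9.6, 0.0, 1]
[-3.86, -0.6, -1.76, 0.0, 9.6, 0.0, 1]
[-3.52, -0.6, -2.37, 0.0, 9.6, 0.0, 1]
[-3.07, -0.6, -2.92, 0.0, 9.6, 0.0, 1]
[-2.55, -0.6, -3.39, 0.0, 9.6, 0.0, 1]
[-1.95, -0.6, -3.77, 0.0, 9.6, 0.0, 1]
[-1.3, -0.61, -4.04, 0.0, 9.6, 0.0, 1]
[-0.61, -0.61, -4.2, 0.0, 9.6, 0.0, 1]
```

```bash
sed -i 's/    d=(psi_deg-ps+90)%180-90/    d=(psi_deg-ps+90)%180-90 if not exact else psi_deg-ps/; s/cur=None,dz=0)/cur=None,exact=False)/' h.py
python3 - <<'E'
from h import *
o,p,R=state()
p=p+np.array([0,0,.07])
plan((.6185,.215,.15),2,1,rows=9,cur=(p,R),exact=True)
E
```

```text
n=9 D=38.6 ang=94.0 psi -92.0->2.0
[-4.22, -0.6, -0.4, 0.0, -10.4, -0.0, 1]
[-4.22, -0.6, 0.38, 0.0, -10.4, -0.0, 1]
[-4.09, -0.61, 1.14, 0.0, -10.4, -0.0, 1]
[-3.81, -0.61, 1.86, 0.0, -10.4, -0.0, 1]
[-3.41, -0.61, 2.52, 0.0, -10.4, -0.0, 1]
[-2.9, -0.61, 3.1, 0.0, -10.4, -0.0, 1]
[-2.29, -0.61, 3.57, 0.0, -10.4, -0.0, 1]
[-1.6, -0.61, 3.93, 0.0, -10.4, -0.0, 1]
[-0.86, -0.61, 4.15, 0.0, -10.4, -0.0, 1]
```

Call:
{"op": "carry_out", "data": {"steps": [[0,-6.2,0,0,0,0,1],[-4.2,-2,-0.4,0,-10.4,0,1],[-4.2,-1,0.4,0,-10.4,0,1],[-4.1,-1,1.1,0,-10.4,0,1],[-3.8,-1,1.9,0,-10.4,0,1]]}}

```text
t: 23.5
tcp_pos: [0.6318, 0.004, 0.1386]
tool_rot: [-0.641, 0.299, -0.299, 0.641]
force: [-0.1, 1.0, -0.1]
grip_width: 0.129
```

Call:
{"op": "carry_out", "data": {"steps": [[-3.4,-0.6,2.5,0,-10.4,0,1],[-2.9,0,3.1,0,-10.4,0,1],[-2.3,0,3.6,0,-10.4,0,1],[-1.6,0,3.9,0,-10.4,0,1],[-0.9,0,4.1,0,-10.4,0,1]]}}

```text
t: 24.12
tcp_pos: [0.6201, 0.2152, 0.1441]
tool_rot: [0.707, 0.012, -0.012, -0.707]
force: [0.7, -1.1, -0.2]
grip_width: 0.127
```

Call:
{"op": "carry_out", "data": {"steps": [[0,0,0,0,0,0,1],[0,0,0,0,0,0,1],[0,0,0,0,0,0,1],[0,0,0,0,0,0,1],[0,0,0,0,0,0,1]]}}

```text
t: 24.75
tcp_pos: [0.6206, 0.2131, 0.1444]
tool_rot: [-0.707, -0.009, 0.009, 0.707]
force: [-0.5, 0.6, -0.7]
grip_width: 0.13
```

Run:
```python
from h import *
o=observe(); print(o["tcp_pos"],o["grip_width"],o["t"],o["joint_pos"].round(2))
p=see("wrist","w10")
plan((.6185,.215,.043),2,1,rows=5)
```

```text
[0.62063175 0.21312237 0.14438199] 0.1303423546420269 24.75 [0.31 0.51 1.49 0.   1.14 0.29]
n=5 D=10.1 ang=0.5 psi 1.5->2.0
[-0.04, 2.03, 0.04, -0.0, -0.1, 0.0, 1]
[-0.04, 2.03, 0.04, -0.0, -0.1, 0.0, 1]
[-0.04, 2.03, 0.04, -0.0, -0.1, 0.0, 1]
[-0.04, 2.03, 0.04, -0.0, -0.1, 0.0, 1]
[-0.04, 2.03, 0.04, -0.0, -0.1, 0.0, 1]
```

View pics/w10.png

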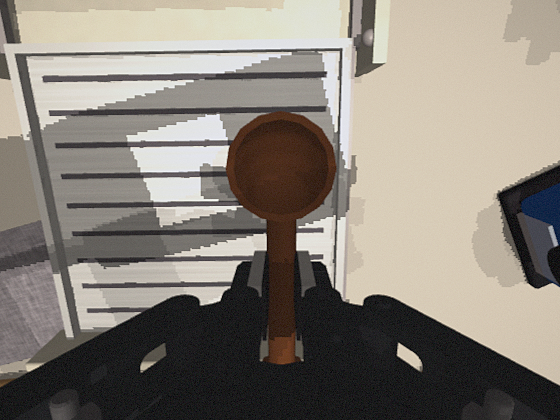

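Call:
{"op": "carry_out", "data": {"steps": [[-0.1,4,0.1,0,0,0,1],[-0.1,3,0.1,0,0,0,1],[0,2,0,0,0,0,1],[0,0.7,0,0,0,0,1],[0,0.3,0,0,0,0,1]]}}

```text
t: 25.42
tcp_pos: [0.6188, 0.2157, 0.0445]
tool_rot: [-0.707, -0.01, 0.01, 0.707]
force: [0.2, -0.6, 0.2]
grip_width: 0.129
```

Call:
{"op": "carry_out", "data": {"steps": [[0,0.2,0,0,0,0,1],[0,0,0,0,0,0,0.4],[0,0,0,0,0,0,0.25],[0,0,0,0,0,0,0.25],[0,-3,0,0,0,0,0.25]]}}

```text
t: 26.05
tcp_pos: [0.6167, 0.2152, 0.0702]
tool_rot: [0.708, 0.008, -0.012, -0.706]
force: [0.3, -0.1, 1.3]
grip_width: 0.383
```

Call:
{"op": "carry_out", "data": {"steps": [[0,-6,0,0,0,0,0.15],[0,-5,0,0,0,0,0.15],[0,-2,-3,0,0,0,0.15],[0,0,-2,0,0,0,0.15],[0,0,0,0,0,0,0.15]]}}

```text
t: 26.68
tcp_pos: [0.6191, 0.1643, 0.2009]
tool_rot: [0.707, 0.008, -0.01, -0.707]
force: [-0.1, 0.7, 0.0]
grip_width: 0.428
```

Run:
```python
from h import *
o=observe(); print(o["tcp_pos"],o["grip_width"],o["t"],o["joint_pos"].round(2))
p=see("wrist","w11")
plan((.638,-.264,.14),-93,.15,exact=True)
```

```text
[0.61913327 0.16434106 0.20092655] 0.4276296286284115 26.675 [0.24 0.44 1.45 0.   1.25 0.22]
n=10 D=43.4 ang=94.5 psi 1.5->-93.0
[0.08, 0.6, -4.3, 0.0, 9.4, -0.0, 0.15]
[0.78, 0.6, -4.22, 0.0, 9.4, -0.0, 0.15]
[1.47, 0.6, -4.04, 0.0, 9.4, -0.0, 0.15]
[2.11, 0.6, -3.74, 0.0, 9.4, -0.0, 0.15]
[2.69, 0.6, -3.35, 0.0, 9.4, -0.0, 0.15]
[3.21, 0.6, -2.86, 0.0, 9.4, -0.0, 0.15]
[3.63, 0.6, -2.29, 0.0, 9.4, -0.0, 0.15]
[3.96, 0.6, -1.67, 0.0, 9.4, -0.0, 0.15]
[4.18, 0.6, -0.99, 0.0, 9.4, -0.0, 0.15]
[4.29, 0.6, -0.29, 0.0, 9.4, -0.0, 0.15]
```

View pics/w11.png

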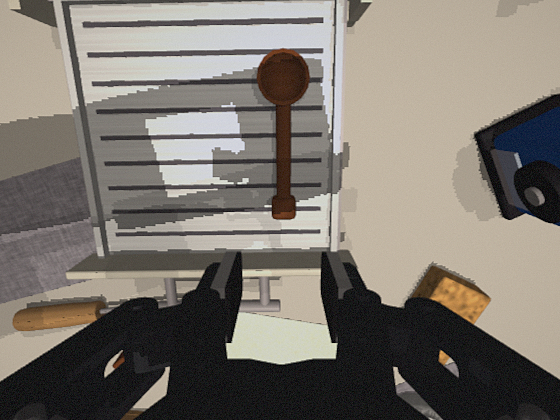

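Call:
{"op": "carry_out", "data": {"steps": [[0,0.6,-4.3,0,9.4,0,0.15],[0.8,0.6,-4.2,0,9.4,0,0.15],[1.5,0.6,-4.0,0,9.4,0,0.15],[2.1,0.6,-3.7,0,9.4,0,0.15],[2.7,0.6,-3.4,0,9.4,0,0.15]]}}

```text
t: 27.35
tcp_pos: [0.6294, -0.0487, 0.1702]
tool_rot: [0.652, -0.276, 0.273, -0.652]
force: [-0.2, 1.0, 0.4]
grip_width: 0.42
```

Call:
{"op": "carry_out", "data": {"steps": [[3.2,0.6,-2.9,0,9.4,0,0.15],[3.6,0.6,-2.3,0,9.4,0,0.15],[4.0,0.6,-1.7,0,9.4,0,0.15],[4.2,0.6,-1.0,0,9.4,0,0.15],[4.3,0.6,-0.3,0,9.4,0,0.15]]}}

```text
t: 27.98
tcp_pos: [0.6401, -0.264, 0.14]
tool_rot: [-0.488, 0.513, -0.511, 0.488]
force: [0.3, -0.1, 0.0]
grip_width: 0.428
```

Call:
{"op": "carry_out", "data": {"steps": [[0,0,0,0,0,0,0.15],[0,0,0,0,0,0,0.15],[0,0,0,0,0,0,0.15],[0,0,0,0,0,0,0.15],[0,0,0,0,0,0,0.15]]}}

```text
t: 28.6
tcp_pos: [0.6403, -0.2631, 0.1426]
tool_rot: [0.49, -0.51, 0.51, -0.49]
force: [0.0, 0.2, 0.3]
grip_width: 0.425
```

Run:
```python
from h import *
o=observe(); print(o["tcp_pos"],o["grip_width"],o["t"],o["joint_pos"].round(2))
p=see("wrist","w12")
print(proj(p,(.591,-.2617,.02)),proj(p,(.7002,-.2675,.02)))
plan((.638,-.264,.005),-93,.15,exact=True,rows=4)
```

```text
[ 0.64031414 -0.26312627  0.14256715] 0.42505645888204924 28.6 [-0.41  0.56  1.39  0.    1.18  1.21]
[281.41851356 259.26600017] [283.08441957 128.81915386]
n=4 D=13.8 ang=0.6 psi -92.4->-93.0
[0.02, 3.44, -0.06, -0.0, 0.2, 0.0, 0.15]
[0.02, 3.44, -0.06, -0.0, 0.2, 0.0, 0.15]
[0.02, 3.44, -0.06, -0.0, 0.2, 0.0, 0.15]
[0.02, 3.44, -0.06, -0.0, 0.2, 0.0, 0.15]
```

View pics/w12.png

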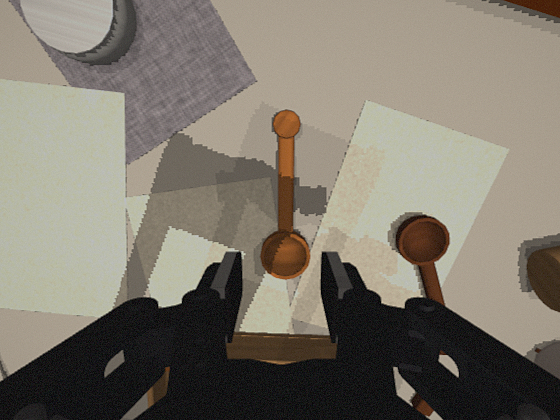

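Call:
{"op": "carry_out", "data": {"steps": [[0.2,4,0,0,0.3,0,0.15],[0.1,4,0,0,0,0,0.15],[0,3,0,0,0,0,0.15],[0,2,0,0,0,0,0.15],[0,0.7,0,0,0,0,0.15]]}}

```text
t: 29.28
tcp_pos: [0.6397, -0.2666, 0.0043]
tool_rot: [-0.488, 0.512, -0.511, 0.488]
force: [-1.0, 0.0, -0.3]
grip_width: 0.426
```

Call:
{"op": "carry_out", "data": {"steps": [[0,0,0,0,0,0,0.4],[0,0,0,0,0,0,1],[0,0,0,0,0,0,1],[0,0,0,0,0,0,1],[0,0,0,0,0,0,1]]}}

```text
t: 29.9
tcp_pos: [0.6409, -0.2672, 0.0068]
tool_rot: [0.488, -0.511, 0.513, -0.488]
force: [-0.5, 0.5, 6.9]
grip_width: 0.128
```

Run:
```python
from h import *
o,p,R=state(); print(p,o["grip_width"])
p=p+np.array([0,0,.08])
plan((.5535,.2155,.15),2,1,rows=10,cur=(p,R),exact=True)
```

```text
[ 0.64091158 -0.26722745  0.00684105] 0.12788713134999455
n=10 D=49.5 ang=94.7 psi -92.7->2.0
[-4.78, -0.64, -1.1, -0.0, -9.5, 0.0, 1]
[-4.9, -0.64, -0.3, -0.0, -9.5, 0.0, 1]
[-4.88, -0.64, 0.51, -0.0, -9.5, 0.0, 1]
[-4.73, -0.63, 1.31, -0.0, -9.5, 0.0, 1]
[-4.45, -0.63, 2.07, -0.0, -9.5, 0.0, 1]
[-4.05, -0.63, 2.77, -0.0, -9.5, 0.0, 1]
[-3.54, -0.63, 3.4, -0.0, -9.5, 0.0, 1]
[-2.93, -0.63, 3.93, -0.0, -9.5, 0.0, 1]
[-2.24, -0.63, 4.36, -0.0, -9.5, 0.0, 1]
[-1.49, -0.63, 4.67, -0.0, -9.5, 0.0, 1]
```

Call:
{"op": "carry_out", "data": {"steps": [[0,-5,0,0,0,0,1],[-4.8,-3.8,-1.1,0,-9.5,0,1],[-4.9,-1,-0.3,0,-9.5,0,1],[-4.9,-1,0.5,0,-9.5,0,1],[-4.7,-1,1.3,0,-9.5,0,1]]}}

```text
t: 30.52
tcp_pos: [0.6041, -0.0721, 0.1236]
tool_rot: [-0.629, 0.323, -0.323, 0.629]
force: [-0.2, 0.2, 0.5]
grip_width: 0.13
```

Call:
{"op": "carry_out", "data": {"steps": [[-4.5,-1,2.1,0,-9.5,0,1],[-4.0,-0.8,2.8,0,-9.5,0,1],[-3.5,-0.6,3.4,0,-9.5,0,1],[-2.9,0,3.9,0,-9.5,0,1],[-2.2,0,4.4,0,-9.5,0,1]]}}

```text
t: 31.15
tcp_pos: [0.5613, 0.1691, 0.1474]
tool_rot: [-0.706, 0.043, -0.043, 0.706]
force: [1.4, -0.7, -0.3]
grip_width: 0.126
```

Call:
{"op": "carry_out", "data": {"steps": [[-1.5,0,4.7,0,-9.2,0,1],[0,0,0,0,0,0,1],[0,0,0,0,0,0,1],[0,0,0,0,0,0,1],[0,0,0,0,0,0,1]]}}

```text
t: 31.78
tcp_pos: [0.5532, 0.215, 0.1473]
tool_rot: [0.707, 0.012, -0.012, -0.707]
force: [0.3, 0.9, -1.3]
grip_width: 0.132
```

Run:
```python
from h import *
o=observe(); print(o["tcp_pos"],o["grip_width"],o["t"])
p=see("wrist","w13")
plan((.5535,.2155,.0435),2,1,rows=4)
```

```text
[0.5532033  0.21500207 0.14733549] 0.1320432746040957 31.775
n=4 D=10.4 ang=0.1 psi 1.9->2.0
[0.01, 2.6, 0.01, 0.0, -0.0, 0.0, 1]
[0.01, 2.6, 0.01, 0.0, -0.0, 0.0, 1]
[0.01, 2.6, 0.01, 0.0, -0.0, 0.0, 1]
[0.01, 2.6, 0.01, 0.0, -0.0, 0.0, 1]
```

View pics/w13.png

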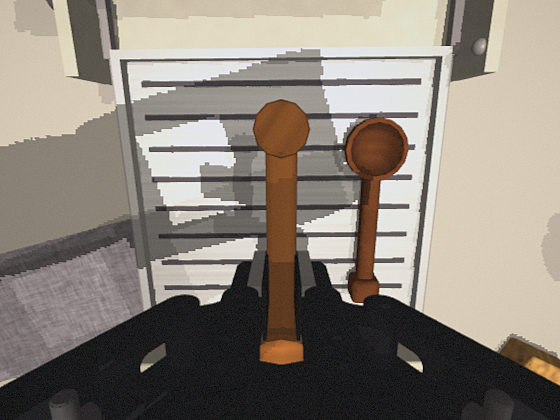

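Call:
{"op": "carry_out", "data": {"steps": [[0,4,0,0,0,0,1],[0,3,0,0,0,0,1],[0,2,0,0,0,0,1],[0,1,0,0,0,0,1],[0,0.3,0,0,0,0,1]]}}

```text
t: 32.45
tcp_pos: [0.5531, 0.2159, 0.0441]
tool_rot: [0.707, 0.012, -0.012, -0.707]
force: [0.6, -0.0, -0.2]
grip_width: 0.126
```

Call:
{"op": "carry_out", "data": {"steps": [[0,0.1,0,0,0,0,1],[0,0,0,0,0,0,0.4],[0,0,0,0,0,0,0.25],[0,0,0,0,0,0,0.25],[0,-3,0,0,0,0,0.25]]}}

```text
t: 33.08
tcp_pos: [0.5513, 0.2156, 0.0717]
tool_rot: [0.708, 0.01, -0.014, -0.706]
force: [0.9, 0.2, -0.1]
grip_width: 0.37
```

Call:
{"op": "carry_out", "data": {"steps": [[0,-6,0,0,0,0,0.15],[0,-5,0,0,0,0,0.15],[0,-2,-3,0,0,0,0.15],[0,0,-2,0,0,0,0.15],[0,0,0,0,0,0,0.15]]}}

```text
t: 33.7
tcp_pos: [0.5539, 0.1649, 0.2021]
tool_rot: [0.707, 0.011, -0.012, -0.707]
force: [-0.5, -0.9, 0.7]
grip_width: 0.424
```

Run:
```python
from h import *
o=observe(); print(o["tcp_pos"],o["grip_width"],o["t"],o["joint_pos"].round(2))
p=see("wrist","w14")
q=see("top","t14",(100,120,440,300),2.3)
for d in models.spot_in("spoon1",q)[:5]: print(d)
```

```text
[0.55392555 0.16488976 0.20212622] 0.42354120838275633 33.7 [0.27 0.34 1.6  0.   1.2  0.24]
{'xyz': [0.5788, -0.3919, 0.0171], 'confidence': 0.72}
```

View pics/w14.png

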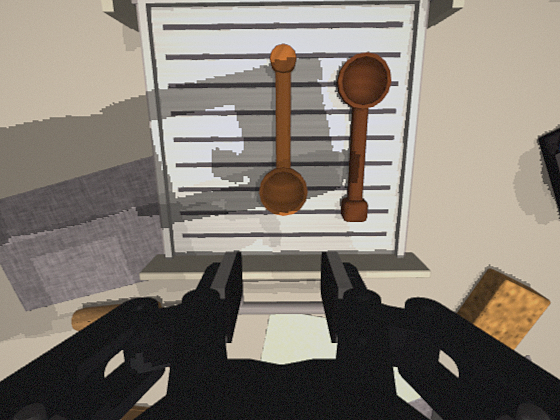

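View pics/t14.png

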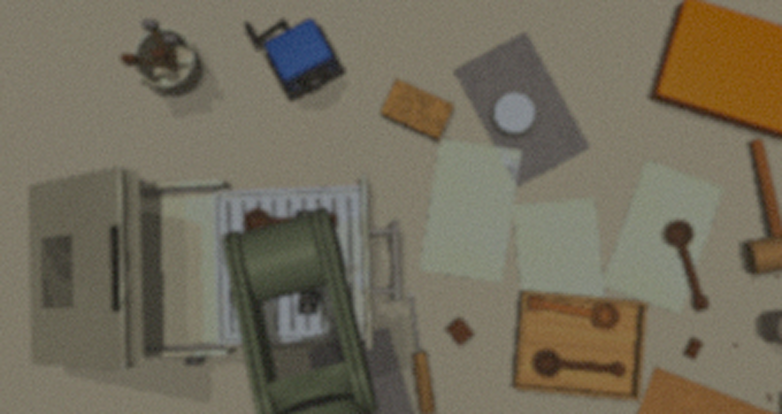

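Run:
```python
from h import *
q=vision.get_image("top")
g=spoon2(q,(394.8,221.3),(404.3,251.7),.018)
g=np.array([.558,-.395])
c=plan((*g,.15),-74,.15,exact=True)
```

```text
bowl [ 0.6019 -0.3808] tail [ 0.4944 -0.4131] len 0.1122 grip [ 0.5569 -0.3943] yaw 16.7
n=10 D=56.4 ang=76.0 psi 2.0->-74.0
[-0.16, 0.52, -5.61, 0.0, 7.6, -0.0, 0.15]
[0.59, 0.52, -5.59, 0.0, 7.6, -0.0, 0.15]
[1.32, 0.52, -5.46, 0.0, 7.6, -0.0, 0.15]
[2.03, 0.52, -5.24, 0.0, 7.6, -0.0, 0.15]
[2.71, 0.52, -4.92, 0.0, 7.6, -0.0, 0.15]
[3.33, 0.52, -4.52, 0.0, 7.6, -0.0, 0.15]
[3.9, 0.52, -4.04, 0.0, 7.6, -0.0, 0.15]
[4.4, 0.52, -3.49, 0.0, 7.6, -0.0, 0.15]
[4.82, 0.52, -2.88, 0.0, 7.6, -0.0, 0.15]
[5.16, 0.52, -2.21, 0.0, 7.6, -0.0, 0.15]
```

Call:
{"op": "carry_out", "data": {"steps": [[-0.2,0,-5.6,0,7.6,0,0.15],[0.6,0,-5.6,0,7.6,0,0.15],[1.3,0,-5.5,0,7.6,0,0.15],[2.0,0.5,-5.2,0,7.6,0,0.15],[2.7,0.5,-4.9,0,7.6,0,0.15]]}}

```text
t: 34.52
tcp_pos: [0.5559, -0.1154, 0.1925]
tool_rot: [-0.672, 0.22, -0.219, 0.672]
force: [1.5, -0.7, -0.4]
grip_width: 0.422
```

Call:
{"op": "carry_out", "data": {"steps": [[3.3,0.5,-4.5,0,7.6,0,0.15],[3.9,0.6,-4.0,0,7.6,0,0.15],[4.4,1,-3.5,0,7.6,0,0.15],[4.8,1,-2.9,0,7.6,0,0.15],[5.2,1,-2.2,0,7.6,0,0.15]]}}

```text
t: 35.15
tcp_pos: [0.558, -0.3958, 0.1509]
tool_rot: [-0.564, 0.427, -0.426, 0.564]
force: [0.3, -0.3, 0.7]
grip_width: 0.428
```

Call:
{"op": "carry_out", "data": {"steps": [[0,0,0,0,0,0,0.15],[0,0,0,0,0,0,0.15],[0,0,0,0,0,0,0.15],[0,0,0,0,0,0,0.15],[0,0,0,0,0,0,0.15]]}}

```text
t: 35.78
tcp_pos: [0.558, -0.394, 0.1527]
tool_rot: [-0.565, 0.425, -0.425, 0.565]
force: [-0.7, 0.2, 0.4]
grip_width: 0.428
```

Run:
```python
from h import *
o=observe(); print(o["tcp_pos"],o["grip_width"],o["t"],o["joint_pos"].round(2))
p=see("wrist","w15")
```

```text
[ 0.55797582 -0.3939852   0.15272599] 0.4276782760654561 35.775 [-0.63  0.54  1.41  0.    1.19  0.66]
```

View pics/w15.png

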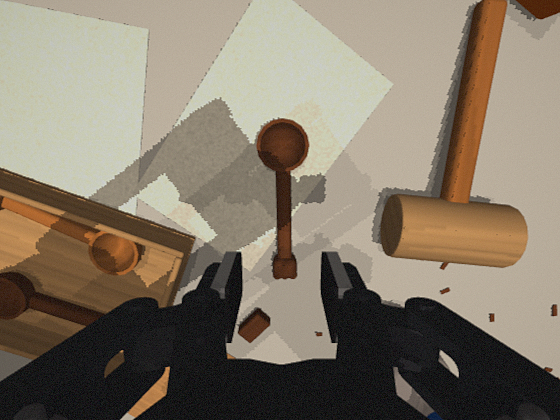

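Run:
```python
from h import *
p=vision.get_image("wrist")
g=spoon2(p,(283,145),(285,266),.02)
plan((*g,.005),-74,.15,exact=True,rows=4)
```

```text
bowl [ 0.6034 -0.3829] tail [ 0.5009 -0.4144] len 0.1072 grip [ 0.5585 -0.3967] yaw 17.1
n=4 D=14.8 ang=0.0 psi -74.0->-74.0
[0.06, 3.69, -0.0, -0.0, 0.0, 0.0, 0.15]
[0.06, 3.69, -0.0, -0.0, 0.0, 0.0, 0.15]
[0.06, 3.69, -0.0, -0.0, 0.0, 0.0, 0.15]
[0.06, 3.69, -0.0, -0.0, 0.0, 0.0, 0.15]
```

Call:
{"op": "carry_out", "data": {"steps": [[0.2,4.5,0,0,-1,0,0.15],[0.1,4.5,0,0,0,0,0.15],[0,3.2,0,0,0,0,0.15],[0,1.9,0,0,0,0,0.15],[0,0.6,0,0,0,0,0.15]]}}

```text
t: 36.5
tcp_pos: [0.5583, -0.3975, 0.0045]
tool_rot: [-0.568, 0.421, -0.42, 0.568]
force: [0.1, 0.2, -0.3]
grip_width: 0.428
```

Call:
{"op": "carry_out", "data": {"steps": [[0,0,0,0,0,0,0.4],[0,0,0,0,0,0,1],[0,0,0,0,0,0,1],[0,0,0,0,0,0,1],[0,0,0,0,0,0,1]]}}

```text
t: 37.12
tcp_pos: [0.5594, -0.3983, 0.007]
tool_rot: [-0.568, 0.42, -0.422, 0.568]
force: [-0.1, -0.6, 6.5]
grip_width: 0.135
```

Run:
```python
from h import *
o,p,R=state(); print(p,o["grip_width"],o["force"])
p=p+np.array([0,0,.09])
plan((.4875,.2135,.15),2,1,rows=11,cur=(p,R),exact=True)
```

```text
[ 0.55939235 -0.39831131  0.00699504] 0.13503077735930968 [-0.06446819 -0.62192975  6.47454436]
n=11 D=61.8 ang=75.0 psi -73.0->2.0
[-5.51, -0.49, 1.0, -0.0, -6.8, 0.0, 1]
[-5.35, -0.49, 1.65, -0.0, -6.8, 0.0, 1]
[-5.12, -0.49, 2.27, -0.0, -6.8, 0.0, 1]
[-4.81, -0.49, 2.86, -0.0, -6.8, 0.0, 1]
[-4.44, -0.49, 3.41, -0.0, -6.8, 0.0, 1]
[-4.0, -0.49, 3.92, -0.0, -6.8, 0.0, 1]
[-3.51, -0.48, 4.36, -0.0, -6.8, 0.0, 1]
[-2.97, -0.48, 4.75, -0.0, -6.8, 0.0, 1]
[-2.38, -0.48, 5.07, -0.0, -6.8, 0.0, 1]
[-1.76, -0.48, 5.32, -0.0, -6.8, 0.0, 1]
[-1.12, -0.48, 5.49, -0.0, -6.8, 0.0, 1]
```

Call:
{"op": "carry_out", "data": {"steps": [[0,-6,0,0,0,0,1],[-5.5,-3.5,1,0,-6.8,0,1],[-5.3,-1,1.6,0,-6.8,0,1],[-5.1,-1,2.3,0,-6.8,0,1],[-4.8,-1,2.9,0,-6.8,0,1]]}}

```text
t: 37.75
tcp_pos: [0.5328, -0.177, 0.1289]
tool_rot: [-0.652, 0.274, -0.274, 0.652]
force: [0.5, -0.6, 0.0]
grip_width: 0.129
```

Call:
{"op": "carry_out", "data": {"steps": [[-4.4,-1,3.4,0,-6.8,0,1],[-4,-0.8,3.9,0,-6.8,0,1],[-3.5,0,4.4,0,-6.8,0,1],[-3,0,4.7,0,-6.8,0,1],[-2.4,0,5.1,0,-6.8,0,1]]}}

```text
t: 38.38
tcp_pos: [0.5005, 0.1009, 0.1467]
tool_rot: [-0.703, 0.071, -0.072, 0.704]
force: [1.0, -0.0, -0.8]
grip_width: 0.129
```

Call:
{"op": "carry_out", "data": {"steps": [[-1.8,0,5.3,0,-6.8,0,1],[-1.1,0,5.5,0,-6.8,0,1],[0,0,0,0,0,0,1],[0,0,0,0,0,0,1],[0,0,0,0,0,0,1]]}}

```text
t: 39.0
tcp_pos: [0.4881, 0.2093, 0.1465]
tool_rot: [0.707, 0.01, -0.01, -0.707]
force: [0.1, -0.3, -0.3]
grip_width: 0.132
```

Run:
```python
from h import *
o=observe(); print(o["tcp_pos"],o["grip_width"],o["t"])
p=see("wrist","w16")
plan((.4875,.2135,.0435),2,1,rows=4)
```

```text
[0.48813248 0.20925314 0.14646326] 0.1316898555199839 39.0
n=4 D=10.3 ang=0.3 psi 1.7->2.0
[-0.01, 2.57, 0.11, 0.0, -0.1, -0.0, 1]
[-0.01, 2.57, 0.11, 0.0, -0.1, -0.0, 1]
[-0.01, 2.57, 0.11, 0.0, -0.1, -0.0, 1]
[-0.01, 2.57, 0.11, 0.0, -0.1, -0.0, 1]
```

View pics/w16.png

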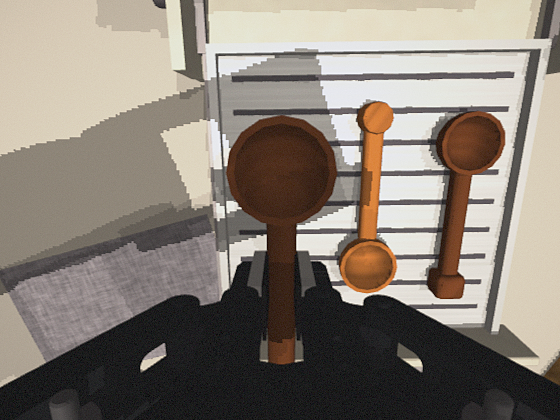

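Call:
{"op": "carry_out", "data": {"steps": [[0,4,0.3,0,0,0,1],[0,3,0.1,0,0,0,1],[0,2,0,0,0,0,1],[0,1,0,0,0,0,1],[0,0.2,0,0,0,0,1]]}}

```text
t: 39.67
tcp_pos: [0.4881, 0.2139, 0.0443]
tool_rot: [0.707, 0.01, -0.011, -0.707]
force: [0.1, -0.1, -0.6]
grip_width: 0.128
```

Call:
{"op": "carry_out", "data": {"steps": [[0,0.1,0,0,0,0,1],[0,0,0,0,0,0,0.4],[0,0,0,0,0,0,0.25],[0,0,0,0,0,0,0.25],[0,-3,0,0,0,0,0.25]]}}

```text
t: 40.3
tcp_pos: [0.4864, 0.2139, 0.0721]
tool_rot: [0.708, 0.009, -0.013, -0.706]
force: [0.0, -0.0, -0.1]
grip_width: 0.379
```

Call:
{"op": "carry_out", "data": {"steps": [[0,-6,0,0,0,0,0.15],[0,-6,0,0,0,0,0.15],[0,-4,-4,0,0,0,0.15],[2,-2,-4,0,0,0,0.15],[3,0,-2,0,0,0,0.15]]}}

```text
t: 40.92
tcp_pos: [0.5419, 0.1148, 0.2565]
tool_rot: [-0.707, -0.013, 0.009, 0.707]
force: [0.0, 0.7, 0.2]
grip_width: 0.428
```

Call:
{"op": "carry_out", "data": {"steps": [[0,0,0,0,0,0,0.15],[0,0,0,0,0,0,0.15],[0,0,0,0,0,0,0.15],[0,0,0,0,0,0,0.15],[0,0,0,0,0,0,0.15]]}}

```text
t: 41.55
tcp_pos: [0.5408, 0.1165, 0.2535]
tool_rot: [-0.707, -0.011, 0.011, 0.707]
force: [-0.5, -0.8, 0.0]
grip_width: 0.425
```

Run:
```python
from h import *
o=observe(); print(o["tcp_pos"],o["grip_width"],o["t"])
p=see("wrist","w17")
q=see("top","t17",(100,120,440,300),2.3)
```

```text
[0.54075669 0.11653101 0.25352768] 0.4251463774461794 41.55
```

View pics/w17.png

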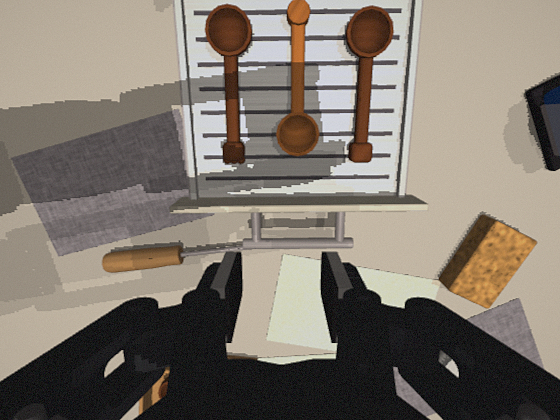

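View pics/t17.png

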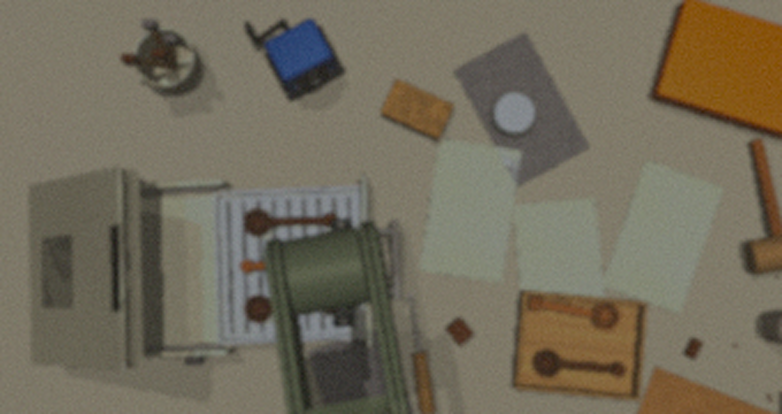

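Run:
```python
from h import *
p=vision.get_image("wrist")
a=onplane(p,244,245,.055);b=onplane(p,353,242,.055); print(a,b,(a+b)/2,np.degrees(np.arctan2(b[1]-a[1],b[0]-a[0])))
m=(a+b)/2
plan((.558,.048,.15),92,.15,exact=True)
```

```text
[0.5015 0.05   0.055 ] [0.6206 0.0573 0.055 ] [0.56105 0.05365 0.055  ] 3.5074440883246227
n=9 D=12.5 ang=90.2 psi 1.8->92.0
[0.17, 1.15, -0.76, 0.0, -10.0, 0.0, 0.15]
[0.03, 1.15, -0.78, 0.0, -10.0, 0.0, 0.15]
[-0.11, 1.15, -0.77, 0.0, -10.0, 0.0, 0.15]
[-0.24, 1.15, -0.74, 0.0, -10.0, 0.0, 0.15]
[-0.37, 1.15, -0.69, 0.0, -10.0, 0.0, 0.15]
[-0.48, 1.15, -0.62, 0.0, -10.0, 0.0, 0.15]
[-0.58, 1.15, -0.52, 0.0, -10.0, 0.0, 0.15]
[-0.66, 1.15, -0.42, 0.0, -10.0, 0.0, 0.15]
[-0.72, 1.15, -0.29, 0.0, -10.0, 0.0, 0.15]
```

Call:
{"op": "carry_out", "data": {"steps": [[0.2,1.1,-0.7,0,-10,0,0.15],[0,1.1,-0.7,0,-10,0,0.15],[-0.1,1.1,-0.7,0,-10,0,0.15],[-0.2,1.1,-0.7,0,-10,0,0.15],[-0.3,1.1,-0.7,0,-10,0,0.15]]}}

```text
t: 42.32
tcp_pos: [0.5508, 0.081, 0.1982]
tool_rot: [-0.635, -0.311, 0.311, 0.635]
force: [-0.3, 0.7, 1.6]
grip_width: 0.427
```

Call:
{"op": "carry_out", "data": {"steps": [[-0.4,1.1,-0.6,0,-10,0,0.15],[-0.5,1.1,-0.5,0,-10,0,0.15],[-0.6,1.1,-0.4,0,-10,0,0.15],[-0.7,1.1,-0.3,0,-10,0,0.15],[0,0,0,0,0,0,0.15]]}}

```text
t: 42.95
tcp_pos: [0.5585, 0.0529, 0.1537]
tool_rot: [-0.492, -0.507, 0.508, 0.493]
force: [-0.3, -0.3, -0.1]
grip_width: 0.424
```

Run:
```python
from h import *
o=observe(); print(o["tcp_pos"],o["grip_width"],o["t"])
p=see("wrist","w18")
plan((.559,.052,.047),92,.15,exact=True,rows=4)
```

```text
[0.55849349 0.05294621 0.15371535] 0.4236982515781476 42.95
n=4 D=10.7 ang=0.4 psi 91.6->92.0
[-0.03, 2.68, -0.0, -0.0, -0.1, 0.0, 0.15]
[-0.03, 2.68, -0.0, -0.0, -0.1, 0.0, 0.15]
[-0.03, 2.68, -0.0, -0.0, -0.1, 0.0, 0.15]
[-0.03, 2.68, -0.0, -0.0, -0.1, 0.0, 0.15]
```

View pics/w18.png

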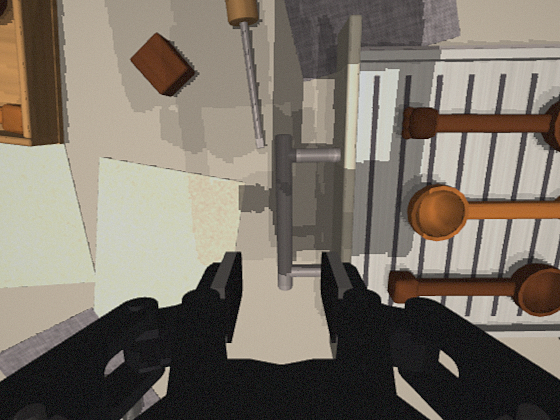

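Call:
{"op": "carry_out", "data": {"steps": [[0,3.5,0,0,-0.4,0,0.15],[0,3.5,0,0,0,0,0.15],[0,2.3,0,0,0,0,0.15],[0,1.3,0,0,0,0,0.15],[0,0,0,0,0,0,0.4]]}}

```text
t: 43.62
tcp_pos: [0.5589, 0.0535, 0.0483]
tool_rot: [-0.49, -0.509, 0.509, 0.491]
force: [-0.1, -0.4, -0.5]
grip_width: 0.299
```

Call:
{"op": "carry_out", "data": {"steps": [[0,0,0,0,0,0,1],[0,0,0,0,0,0,1],[0,0,0,0,0,0,1],[0,0,0,0,0,0,1],[0,0,0,0,0,0,1]]}}

```text
t: 44.25
tcp_pos: [0.5596, 0.0551, 0.0496]
tool_rot: [0.491, 0.51, -0.508, -0.491]
force: [0.1, 6.3, -2.0]
grip_width: 0.108
```

Call:
{"op": "carry_out", "data": {"steps": [[0.8,0,0,0,0,0,1],[1.6,0,0,0,0,0,1],[2.4,0,0,0,0,0,1],[2.6,0,0,0,0,0,1],[2.6,0,0,0,0,0,1]]}}

```text
t: 44.88
tcp_pos: [0.5555, 0.1538, 0.0496]
tool_rot: [0.491, 0.51, -0.509, -0.49]
force: [0.7, -3.5, 3.4]
grip_width: 0.109
```

Call:
{"op": "carry_out", "data": {"steps": [[2.6,0,0,0,0,0,1],[2.4,0,0,0,0,0,1],[2.0,0,0,0,0,0,1],[1.5,0,0,0,0,0,1],[0.8,0,0,0,0,0,1]]}}

```text
t: 45.5
tcp_pos: [0.5515, 0.2473, 0.0496]
tool_rot: [0.49, 0.51, -0.509, -0.49]
force: [-0.9, -3.4, 4.8]
grip_width: 0.11
```

Call:
{"op": "carry_out", "data": {"steps": [[0.4,0,0,0,0,0,1],[0.3,0,0,0,0,0,1],[0.3,0,0,0,0,0,1],[0,0,0,0,0,0,1],[0,0,0,0,0,0,1]]}}

```text
t: 46.12
tcp_pos: [0.5511, 0.257, 0.0496]
tool_rot: [0.49, 0.51, -0.509, -0.49]
force: [-1.4, -1.6, 4.5]
grip_width: 0.105
```

Not at the stop yet (force only friction). Keep easing in.

Call:
{"op": "carry_out", "data": {"steps": [[0.2,0,0,0,0,0,1],[0.2,0,0,0,0,0,1],[0.2,0,0,0,0,0,1],[0,0,0,0,0,0,1],[0,0,0,0,0,0,1]]}}

```text
t: 46.75
tcp_pos: [0.551, 0.2601, 0.0496]
tool_rot: [-0.491, -0.509, 0.511, 0.489]
force: [-0.1, -10.7, 8.3]
grip_width: 0.112
```

Call:
{"op": "carry_out", "data": {"steps": [[0.2,0,0,0,0,0,1],[0.2,0,0,0,0,0,1],[0,0,0,0,0,0,1],[0,0,0,0,0,0,1],[0,0,0,0,0,0,1]]}}

```text
t: 47.38
tcp_pos: [0.5509, 0.2602, 0.0496]
tool_rot: [-0.492, -0.507, 0.513, 0.487]
force: [1.1, -22.4, 10.0]
grip_width: 0.108
```

Call:
{"op": "carry_out", "data": {"steps": [[-0.3,0,0,0,0,0,1],[-0.1,0,0,0,0,0,1],[0,0,0,0,0,0,0.15],[0,0,0,0,0,0,0.15],[0,0,0,0,0,0,0.15]]}}

```text
t: 48.0
tcp_pos: [0.5509, 0.2629, 0.0484]
tool_rot: [0.49, 0.51, -0.509, -0.49]
force: [0.4, -0.6, 0.1]
grip_width: 0.425
```

Call:
{"op": "carry_out", "data": {"steps": [[0,-3,0,0,0,0,0.15],[-1,-5,0,0,0,0,0.15],[-4,-5,0,0,0,0,0.15],[-5,-4,0,0,0,0,0.15],[-4,0,0,0,0,0,0.15]]}}

```text
t: 48.62
tcp_pos: [0.5581, 0.1238, 0.2203]
tool_rot: [0.492, 0.512, -0.507, -0.489]
force: [0.7, -0.3, 0.5]
grip_width: 0.427
```

Call:
{"op": "carry_out", "data": {"steps": [[0,0,0,0,0,0,0.5],[0,0,0,0,0,0,1],[0,0,0,0,0,0,1],[0,0,0,0,0,0,1],[0,0,0,0,0,0,1]]}}

```text
t: 49.25
tcp_pos: [0.5562, 0.125, 0.2161]
tool_rot: [-0.49, -0.51, 0.51, 0.49]
force: [0.4, -0.8, 0.6]
grip_width: 0.002
```

Run:
```python
from h import *
o=observe(); print(o["tcp_pos"],o["grip_width"],o["t"],o["joint_pos"].round(2),o["force"])
p=see("wrist","w19")
q=see("scene","s19",(270,60,440,230),4)
q=see("top","t19",(100,120,440,300),2.3)
w=cloud(q)
P=w[205:270,116:150].reshape(-1,3); P=P[(P[:,2]>.12)&(P[:,2]<.3)]
for _ in range(3):
    U,S,V=np.linalg.svd(P-P.mean(0),full_matrices=False); n=V[2]*np.sign(V[2,2]); r=(P-P.mean(0))@n; P=P[abs(r)<.008]
print(n,np.arccos(n[2]),P.mean(0))
```

```text
[0.55615928 0.12501062 0.21608415] 0.002407874029687196 49.25 [ 0.2   0.32  1.6   0.    1.22 -1.41] [ 0.353247   -0.83932418  0.57006041]
[-0.02986778  0.72847427  0.68442176] 0.8169860229402112 [0.542589   0.48851729 0.21442795]
```

View pics/w19.png

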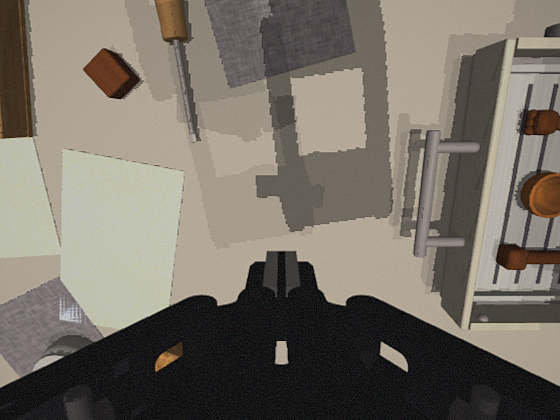

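View pics/s19.png

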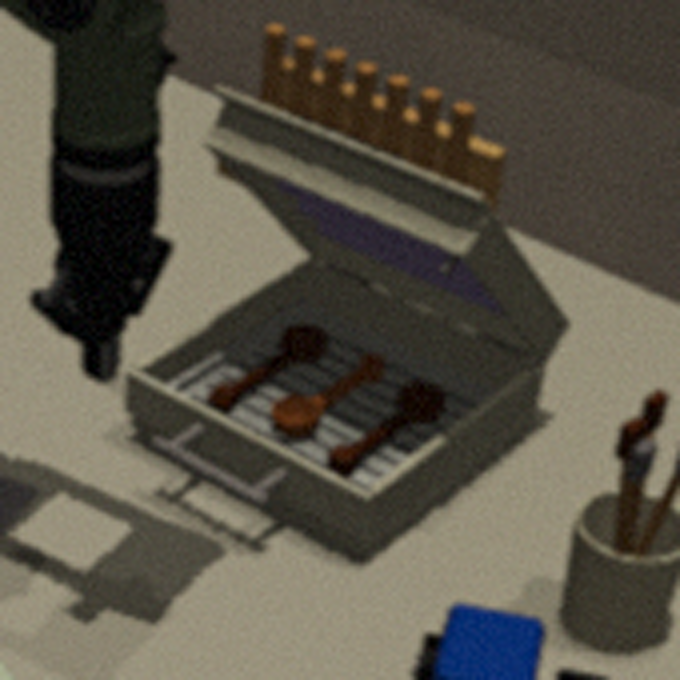

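View pics/t19.png

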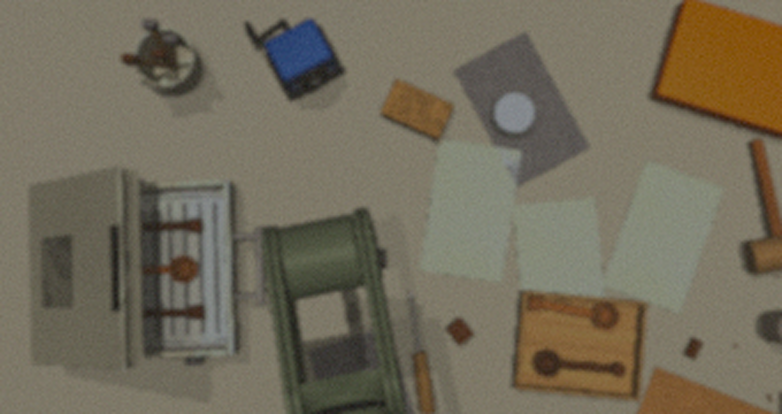

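Run:
```python
from h import *
c=plan((.553,.20,.345),92,1,exact=True)
c=plan((.5455,.416,.345),92,1,exact=True,cur=c)
th=np.array([.817,.74,.66,.58,.5,.42,.34,.27,.2,.14,.1,.07,.05,.03,.015,0])
y=.561-(.257*np.cos(th)-.042*np.sin(th)); z=.076+.257*np.sin(th)+.042*np.cos(th)
for a,b,d in zip(th,y,z): print(a,b.round(4),d.round(4))
print(np.diff(y).round(4)*100,np.diff(z).round(4)*100)
```

```text
n=3 D=14.9 ang=0.2 psi 92.2->92.0
[2.51, -4.29, 0.01, -0.0, 0.1, 0.0, 1]
[2.51, -4.29, 0.01, -0.0, 0.1, 0.0, 1]
[2.51, -4.29, 0.02, -0.0, 0.1, 0.0, 1]
n=4 D=21.6 ang=0.0 psi 92.0->92.0
[5.4, 0.0, -0.0, 0.0, 0.0, 0.0, 1]
[5.4, 0.0, -0.0, 0.0, 0.0, 0.0, 1]
[5.4, 0.0, -0.0, 0.0, 0.0, 0.0, 1]
[5.4, 0.0, -0.0, 0.0, 0.0, 0.0, 1]
0.817 0.4157 0.2921
0.74 0.3995 0.2803
0.66 0.3837 0.2668
0.58 0.369 0.252
0.5 0.3556 0.2361
0.42 0.3435 0.2191
0.34 0.3327 0.2013
0.27 0.3245 0.185
0.2 0.3175 0.1682
0.14 0.3124 0.1535
0.1 0.3095 0.1434
0.07 0.3076 0.1359
0.05 0.3064 0.1308
0.03 0.3054 0.1257
0.015 0.3047 0.1219
0.0 0.304 0.118
[-1.62 -1.58 -1.47 -1.34 -1.21 -1.07 -0.82 -0.7  -0.51 -0.29 -0.19 -0.11
 -0.1  -0.07 -0.07] [-1.18 -1.36 -1.48 -1.59 -1.69 -1.78 -1.63 -1.68 -1.48 -1.   -0.76 -0.51
 -0.51 -0.38 -0.39]
```

Call:
{"op": "carry_out", "data": {"steps": [[0.5,-5,0,0,0,0,1],[1,-5,0,0,0,0,1],[4,-3,0,0,0,0,1],[5.5,0,0,0,0,0,1],[5.5,0,0,0,0,0,1]]}}

```text
t: 50.02
tcp_pos: [0.55, 0.2906, 0.3471]
tool_rot: [0.491, 0.51, -0.509, -0.49]
force: [0.0, 0.0, 0.3]
grip_width: -0.003
```

Call:
{"op": "carry_out", "data": {"steps": [[5.5,0,0,0,0,0,1],[5,0,0,0,0,0,1],[2,0,0,0,0,0,1],[0,0,0,0,0,0,1],[0,0,0,0,0,0,1]]}}

```text
t: 50.65
tcp_pos: [0.5455, 0.4127, 0.3467]
tool_rot: [-0.491, -0.509, 0.509, 0.49]
force: [-0.9, -0.3, 0.7]
grip_width: -0.001
```

Run:
```python
from h import *
o=observe(); print(o["tcp_pos"],o["grip_width"],o["t"],o["joint_pos"].round(2),o["force"])
q=see("scene","s20",(270,20,440,190),4)
print(plan((.5455,.416,.31),92,1,exact=True,rows=2))
```

```text
[0.54550691 0.41268296 0.34666177] -0.0011673312885547838 50.65 [ 0.63  0.47  1.05 -0.    1.62 -0.98] [-0.93645151 -0.32803926  0.69544127]
n=2 D=3.7 ang=0.1 psi 92.1->92.0
[0.18, 1.84, -0.0, 0.0, 0.0, -0.0, 1]
[0.18, 1.84, -0.0, 0.0, 0.0, -0.0, 1]
(array([0.5455, 0.416 , 0.31  ]), array([[-0.0348995 ,  0.        , -0.99939083],
       [ 0.99939083,  0.        , -0.0348995 ],
       [ 0.        , -1.        ,  0.        ]]))
```

View pics/s20.png

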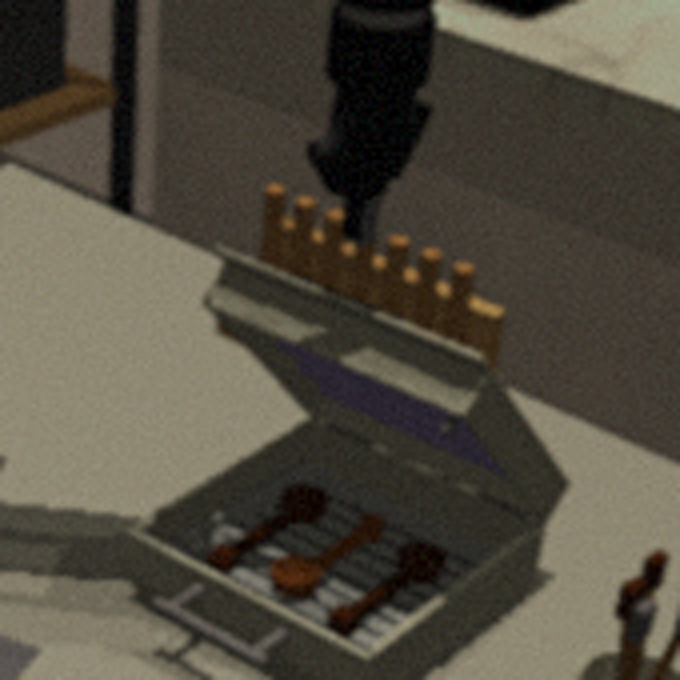

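Call:
{"op": "carry_out", "data": {"steps": [[0.4,2.0,0,0,0,0,1],[0,1.7,0,0,0,0,1],[0,0.7,0,0,0,0,1],[0,0.5,0,0,0,0,1],[-0.6,0.8,0,0,0,0,1]]}}

```text
t: 51.32
tcp_pos: [0.5458, 0.4124, 0.2905]
tool_rot: [0.49, 0.511, -0.508, -0.49]
force: [0.8, 0.9, 3.3]
grip_width: 0.003
```

Call:
{"op": "carry_out", "data": {"steps": [[-1.0,1.0,0,0,0,0,1],[-1.6,1.4,0,0,0,0,1],[-1.5,1.5,0,0,0,0,1],[-1.3,1.6,0,0,0,0,1],[-1.2,1.7,0,0,0,0,1]]}}

```text
t: 51.95
tcp_pos: [0.5481, 0.3452, 0.217]
tool_rot: [0.491, 0.51, -0.509, -0.49]
force: [1.2, 1.7, 0.9]
grip_width: 0.005
```

Call:
{"op": "carry_out", "data": {"steps": [[-1.1,1.8,0,0,0,0,1],[-0.8,1.6,0,0,0,0,1],[-0.7,1.7,0,0,0,0,1],[-0.5,1.5,0,0,0,0,1],[-0.3,1.0,0,0,0,0,1]]}}

```text
t: 52.58
tcp_pos: [0.5487, 0.3113, 0.1403]
tool_rot: [-0.49, -0.509, 0.51, 0.491]
force: [0.2, -1.3, 1.1]
grip_width: -0.001
```

Run:
```python
from h import *
o=observe(); print(o["tcp_pos"],o["grip_width"],o["t"],o["force"])
q=see("scene","s21",(270,60,440,230),4)
```

```text
[0.5487334  0.31134336 0.14033841] -0.0012601492189349911 52.575 [ 0.15315186 -1.2605509   1.14611925]
```

View pics/s21.png

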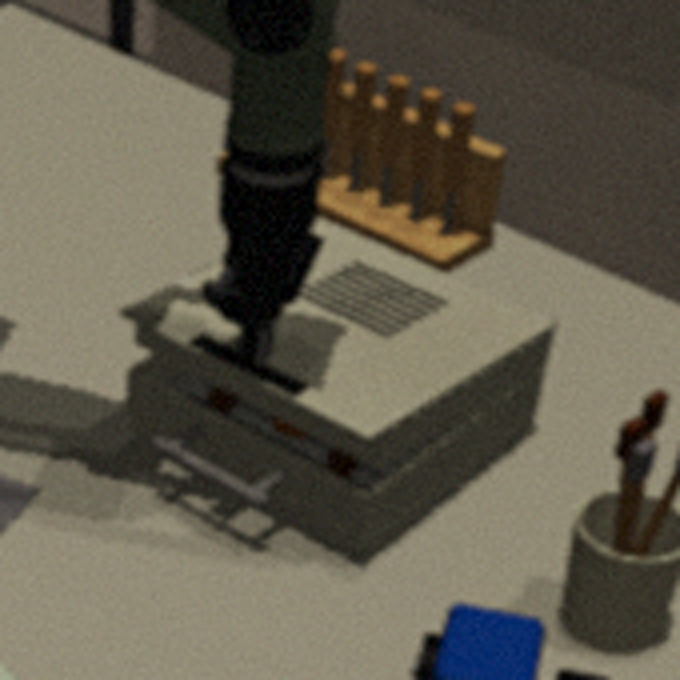

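Lid nearly closed; press on through the catch.

Call:
{"op": "carry_out", "data": {"steps": [[-0.2,0.7,0,0,0,0,1],[0,0.5,0,0,0,0,1],[0,0.5,0,0,0,0,1],[0,0.5,0,0,0,0,1],[0,0,0,0,0,0,1]]}}

```text
t: 53.25
tcp_pos: [0.5495, 0.3098, 0.1215]
tool_rot: [0.491, 0.51, -0.509, -0.49]
force: [0.1, -3.0, 3.2]
grip_width: -0.002
```

Call:
{"op": "carry_out", "data": {"steps": [[0,0.3,0,0,0,0,1],[0,0.2,0,0,0,0,1],[0,0,0,0,0,0,1],[0,0,0,0,0,0,1],[0,0,0,0,0,0,1]]}}

```text
t: 53.88
tcp_pos: [0.5497, 0.3099, 0.1178]
tool_rot: [0.491, 0.51, -0.509, -0.49]
force: [-4.0, -5.7, 16.6]
grip_width: -0.002
```

Call:
{"op": "carry_out", "data": {"steps": [[0,0.3,0,0,0,0,1],[0,0.2,0,0,0,0,1],[0,0,0,0,0,0,1],[0,0,0,0,0,0,1],[0,0,0,0,0,0,1]]}}

```text
t: 54.5
tcp_pos: [0.5498, 0.31, 0.1176]
tool_rot: [0.491, 0.511, -0.508, -0.489]
force: [-10.9, -9.1, 38.8]
grip_width: 0.001
```

Rigid now (shut). Retreat and check.

Call:
{"op": "carry_out", "data": {"steps": [[0,-1,0,0,0,0,1],[0,-5,0,0,0,0,1],[0,-6,0,0,0,0,1],[-3,-4,3,0,0,0,1],[-5,0,5,0,0,0,1]]}}

```text
t: 55.12
tcp_pos: [0.4796, 0.2343, 0.2724]
tool_rot: [0.491, 0.513, -0.507, -0.489]
force: [-0.3, -0.4, 0.3]
grip_width: 0.001
```

Call:
{"op": "carry_out", "data": {"steps": [[-5,0,3,0,0,0,1],[-5,0,4,0,0,0,1],[-5,0,4,0,0,0,1],[0,0,0,0,0,0,1],[0,0,0,0,0,0,1]]}}

```text
t: 55.75
tcp_pos: [0.3761, 0.082, 0.2696]
tool_rot: [0.491, 0.51, -0.509, -0.49]
force: [-0.4, -0.3, -0.1]
grip_width: 0.004
```

Run:
```python
from h import *
o=observe(); print(o["tcp_pos"],o["t"],o["force"])
q=see("top","t22",(100,120,440,300),2.3)
s=see("scene","s22",(90,60,440,330),2.2)
w=cloud(q)
P=w[205:270,120:180].reshape(-1,3); P=P[(P[:,2]>.10)&(P[:,2]<.14)]
A=np.c_[P[:,:2]-P[:,:2].mean(0),np.ones(len(P))]; k=np.linalg.lstsq(A,P[:,2],rcond=None)[0]; print("lid plane slope x,y, z",k,len(P))
s2=see("scene","s22b",(270,60,440,230),4)
```

```text
[0.37609784 0.08201442 0.26955916] 55.75 [-0.42102826 -0.34295166 -0.13964192]
lid plane slope x,y, z [-0.00016222 -0.00083555  0.11860687] 3869
```

View pics/t22.png

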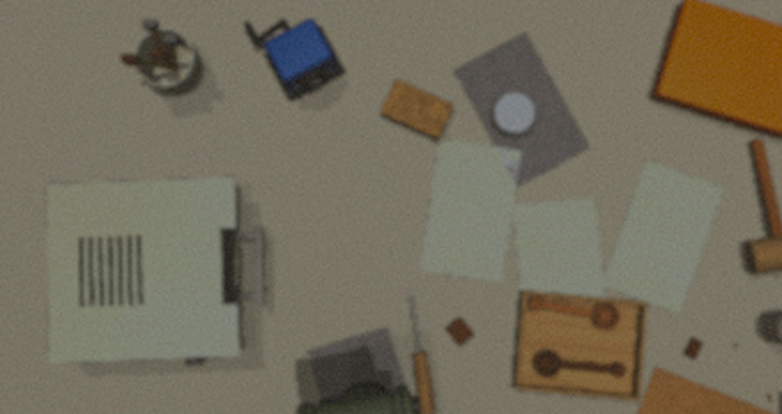

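View pics/s22.png

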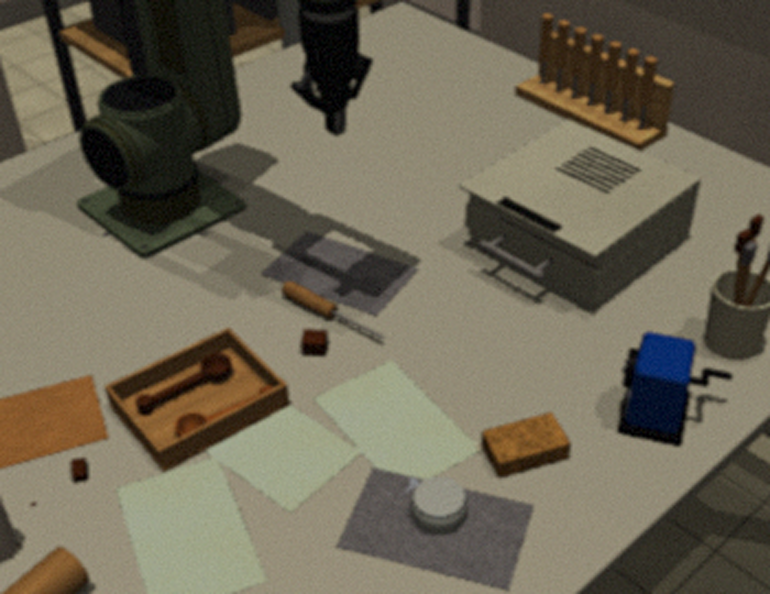

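View pics/s22b.png

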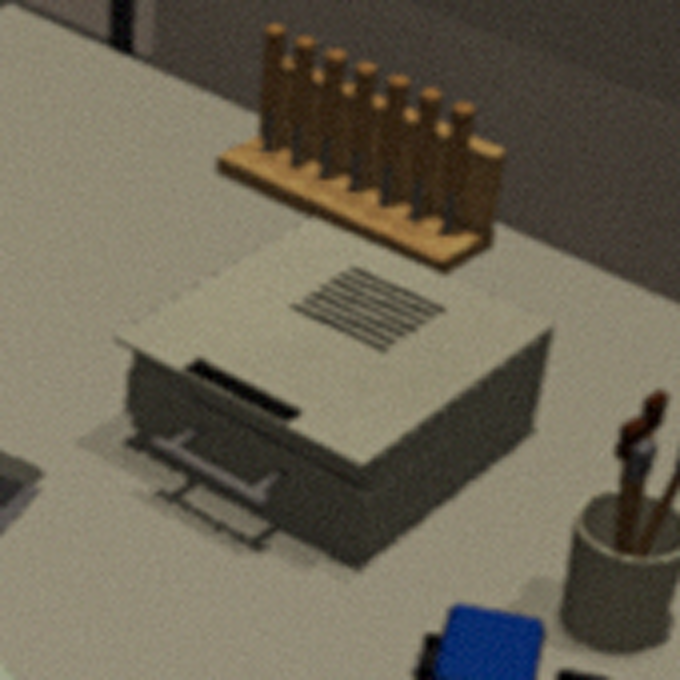

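Run:
```python
from h import *
for n in ("top","scene"):
    q=vision.get_image(n); w=cloud(q)
    m=(abs(w[...,0]-.55)<.09)&(abs(w[...,1]-.258)<.02)&(w[...,2]>.04)&(w[...,2]<.07)
    H=w[m]; print(n,len(H),np.median(H,0).round(4))
print(observe()["t"]); print(close_job())
```

```text
top 137 [0.5443 0.262  0.0597]
scene 133 [0.5544 0.2596 0.0601]
56.0
the job is handed in; nothing more can be done
None
```

The job is done and handed in at 56 s of the 210 s allowed; no verdict was reported, so the results below are from my own checks.

- **Tray out:** I pulled it to a firm stop, where the wrist force reached 47 N. The pull itself measured about 0.197 m, not the full 0.205 m, because the tray probably started about 1 cm open.
- **Finished spoons:** both lie side by side in the wooden box.
- **Oiled spoons:** only three were on the table at the start. All three were laid flat and apart on the tray floor, clear of the rims. I saw this from the wrist camera with the tray out and again after sliding it in; it can't be seen with the lid shut.
- **Tray home:** the push travelled 0.205 m to a hard stop at 22 N. Afterwards the handle measured about y = 0.26 m in both cameras, which matches the home position.
- **Lid:** I pressed the lip down until it would not move further at 39 N. The lid's top then measured level, within 0.001 rad and 0.119 m above the table.
- **Other things:** in the last pictures the bystanders in view looked unmoved, and the arm was clear of everything. The glue bottle and mallet were only partly in view. I compared these by eye and did not measure them.

One check disagreed. My first measurement of the tray, taken while the arm was still settling, was 6–9 mm off a later one. I used the later one for the placings.

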